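Load the embossing die under the holder's beam

TASK

Fit the orange-marked die into the die holder. Only its nose can be reached in its plywood rack and only its tail stays free in the holder, so draw it out, lay it flat on the bare bench clear of the rack and let go of it, then take it again at the other end and slide it, nose first, along the holder's deck under the green beam until it is fully home against the end stop, and leave it lying there. Leave the blue-marked die and everything else on the bench where they are, and do not tip the die over.

Things in the scene. Friction and masses are not known exactly. Their poses are not given: they have to be found in the camera images.
- die: Orange-marked die, loose, solid aluminium, 0.35 to 0.6 kg, 160 mm long. Origin: mid length and width, on its underside, close to its balance point; +x points to the nose, +z up. Head: x -20 to +80 mm, 46 mm wide, 22 mm high, round orange disc on top. Tail: x -80 to -20 mm, 30 mm wide, 40 mm high, orange strip on top. Starts flat in its rack, only its front 60 to 72 mm out from under the roof.
- die_nose (a point): Centre of the die's flat nose face, at die x = +80 mm, 11 mm above its underside; axes as the die's.
- die_tail (a point): Point inside the die's tail at die x = -50 mm, 20 mm above its underside (mid-height); axes as the die's.
- holder: Die holder, fixed; place and yaw vary. Origin: centre of its deck plate, at bench height; +x is the way the die slides in. Deck: x -105 to +105 mm, 124 mm wide, top at z = 10 mm, bare from x = -105 to -12 mm. Fitted, the die lies on the deck, nose face on the end stop (x = 85 mm): its origin at x = 5, y = 0, z = 10 mm, its +x along the holder's.
- holder_mouth (a point): Middle of the pocket's mouth on the deck: holder x = 10, y = 0, z = 10 mm; axes as the holder's. From here dark side rails 50 mm apart, 26 mm above the deck, run to the stop; flared lead-ins, 20 mm high, reach 22 mm out before it and open to about 70 mm. The green beam crosses above x = 10 to 50 mm: underside 26 mm and top 46 mm above the deck.
- holder_stop (a point): Middle of the end stop's face, where the middle of the die's nose face ends up: holder x = 85, y = 0, z = 21 mm; axes as the holder's. A green lip overhangs the last 8 mm before it, underside 26 mm and top 38 mm above the deck. Between beam and lip (x = 50 to 77 mm) the pocket is open from above.
- rack: Low plywood rack box holding the orange-marked die; fixed, but place and yaw vary. Origin: centre of its floor, at bench height; +x points out of its open front. Outside 112 mm wide (y), walls 6 mm, x = -66 (closed back) to +60 mm (open front). Floor top z = 16 mm, roof underside z = 60, roof top z = 66 mm. The die lies on its floor, nose pointing out.
- rack2: Second rack box, alike, standing beside the first and holding the blue-marked die; fixed. Which of the two stands nearer to the robot varies.
- die2: The blue-marked die, same shape, size and axes as the other but with a square blue plate and a blue strip; lies in the second rack box and stays there.
- pumpkin1: Loose orange pumpkin candle with a black stem, 68 mm across, 64 mm high; origin at the centre of its underside. Bystander.
- pumpkin2: Loose orange pumpkin candle with a black stem, 68 mm across, 64 mm high; origin at the centre of its underside. Bystander.
- pumpkin3: Loose orange pumpkin candle with a black stem, 68 mm across, 64 mm high; origin at the centre of its underside. Bystander.
- jar: Loose paint jar with red cap, 52 mm across, 65 mm high; origin at the centre of its underside. Bystander.
- cup: Loose white cup, 68 mm across, 75 mm high; origin at the centre of its underside. Bystander.
- brush: Loose paint brush lying flat, 170 mm long along its x; origin on its underside. Bystander.
Mind the look-alikes: they are no part of the job. Leave any yellow look-alike of the die alone.

How it is judged (in metres and radians):
On the way:
1. the die lies flat on the bare bench, clear of the rack, and the fingers have let go of it (height (world z) of die below 0.004 m and angle between die's own z axis and vertical below 0.06 rad and (x of die in the frame of rack above 0.138 m or y of die in the frame of rack above 0.13 m or y of die in the frame of rack below -0.13 m) and contact force between die and the fingers below 0.3 N and linear speed of die below 0.03 m/s), for 0.2 s.
At the end, for the whole second after the job is handed in: The orange-marked die lies at rest, flat on the holder's deck (within 3 mm) and in line with it (within 0.08 rad), nose under the beam and within 4 mm of the end stop, and is let go of; the other die and all the bystanders are within 20 mm of where they started (x of die_nose in the frame of holder between 0.081 and 0.088 m and y of die_nose in the frame of holder between -0.006 and 0.006 m and z of die in the frame of holder between 0.007 and 0.013 m and angle between die's own z axis and vertical below 0.06 rad and angle between the x axis of die and the x axis of holder, either way round below 0.08 rad and linear speed of die below 0.01 m/s and contact force between die and the fingers below 0.3 N); the robot touches nothing.
It fails at once if the die is tipped over (more than 0.6 rad) (angle between die's own z axis and vertical above 0.6 rad).
It fails at once if the blue-marked die is shifted by more than 20 mm (distance of die2 from where it was at the start of the episode above 0.02 m).
It fails at once if a candle, the jar, the cup or the brush is shifted by more than 20 mm (distance of any of pumpkin1, pumpkin2, pumpkin3, jar, cup, brush from where it was at the start of the episode above 0.02 m).
It also fails if it takes over 56 s, if anything falls off the work surface, if the arm or the gripper's body presses on something with over 40 N, if the wrist force passes 120 N, or if a joint passes its speed limit or range.

ROBOT

A 6-joint arm with a two-finger parallel gripper is mounted at the origin on the work surface. World frame = base frame: x ahead of the robot, y to its left, z up, the work surface at z = 0. Lengths are in m, angles in degrees, forces in N, time in s.
With the tool pointing down it reaches from about 0.4 to 0.825 m from the base axis. Payload 7 kg.
Tool frame: the origin (TCP) lies on the centre line of the jaws, within the pads' length; the fingertips stand r.nose_length ahead of it and the grasp point (between the pads) lies 2 mm behind it (r.nose_length is the distance from the TCP to the fingertips, in m); z points along the fingers, y is the direction in which the jaws open and shut (so a half turn about z gives the same grasp; the last joint's range is limited). The gripper opens to 88 mm and grips with 3 to 60 N. Pads are 19 mm wide; open, the fingers measure 130 mm over their backs; the gripper's body (78 mm by 193 mm) begins 47 mm behind the grasp point.
Start: joints at [91.335, 20.546, 0.682, 0, -70.136, -16.507], TCP at [0.177, 0.651, 0.244] pointing down, gripper open.
Joint ranges: [-176.03, 176.03], [-82.01, 121.73], [-58.28, 71.71], [-173.87, 95.51], [-174.79, -0.11], [-173.66, 173.66]. Speed limits (degrees/s): [136.94, 136.94, 172.46, 180, 180, 180].

INTERFACE

Orientations are given as [roll, pitch, yaw] about the fixed x, y, z axes, in that order (R = Rz(yaw) Ry(pitch) Rx(roll)).
In Python, from plant import r gives the robot as it stands.
- The arm moves only by the tool apply_moves, never from a script. Its argument "targets" is a list of rows, each a list of 3 entries, a list of its own where there are three numbers: the shift along the tool's x, y, z scaled (see below), then the turn, a rotation vector about the tool's x, y, z scaled (see below), then the finger opening in mm, from 0 to 87.6. A call has 1 to 5 rows; each row shifts and turns the pose as measured when the row begins, along the tool's axes as they then stand; what a row does not reach is not made up. The controller multiplies each number of a shift by 0.04 m and each number of a turn by 8 degrees. A row lasts 1/10 s, in which the tool goes at most 50 mm and 8.59 degrees, less where a joint would pass 70% of its speed; a pose out of reach is approached as far as the arm can. A call with a number of a shift or a turn outside -1 to 1 is refused whole. A call with a gripper value outside its range is refused whole. The fingers move at their own pace and stop on an object; "squeeze" is the grip in N (left out, the last holds). Time passes only in rows, so rows that do not move let the fingers close. It gives the time, the measured TCP pose, the force and the opening at its end, in the units of the state.
- r.get_state(): the state, without advancing time (a new reading comes with each control period).
- r.capture(name): name is "scene" or "top" or "wrist"; returns a dict with "img" (400x640x3 uint8, blue, green, red), "z_map" (400x640 float32, m along the optical axis (not along the pixel's ray), 0 where there is no reading), "fx", "fy", "cx", "cy" (pixels), "camera_from_world" (4x4, takes a point from world to camera coordinates); the wrist camera has in their place "mount" (4x4, takes a point from camera to tool coordinates, whose origin is the TCP and whose axes are the flange's). Camera axes: x right, y up, looking along -z (the intrinsics and any distortion apply to the point x, -y, -z); pixel columns grow to the right and rows downward; lengths in m; the calibration is good to about 2 mm. A picture is of the moment at which its call begins: read the wrist's pose just before it.
- r.close_job(): hands the job in, once; it reports no verdict.
The state is a dict: "time_s": time; "joints": joint angles; "qd": joint speeds; "joint_torque": joint torques, N m; "tcp_pos": TCP position; "eef_rot": TCP orientation; "contact_force": force on the tool from outside, world axes, zero at the start; "moment": the same for the moment, N m; "gripper_width": finger opening in m.
Only numpy, scipy, OpenCV 4.12 (cv2) and the standard library are available. Lean on these libraries where they do the work, as an engineer would, in place of code of your own. Each camera call takes 0.05 s, during which the arm holds its last target.

## Working session

There is one attempt and no reset: what is moved stays moved. The work goes in short steps, Python scripts to look and compute and a tool call to move; the robot and the scene stay as the last step left them, time stands still between calls to the robot, and variables do not carry over. Pictures are saved under pics/ and viewed, and the job is handed in when it is done.

Besides the shell and the picture viewer there is one more tool, called after ">>>" as name(argument=value, ...) on one line, values as JSON. apply_moves: Moves the arm, as the interface text tells. Its arguments: {"type":"object","properties":{"targets":{"type":"array","items":{"type":"array"}},"squeeze":{"type":"number"}},"required":["targets"]}

```bash
mkdir -p pics; ls
python3 - <<'E'
from plant import r
import cv2,numpy as np
print(r.get_state(), r.nose_length)
for n in("scene","top"):
    c=r.capture(n); cv2.imwrite(f"pics/{n}0.png",c["img"]); np.savez(f"pics/{n}0.npz",**c)
    print(n,c["fx"],c["fy"],c["cx"],c["cy"],c["camera_from_world"],[k for k in c])
E
```

```text
pics
{'time_s': 0.0, 'joints': array([ 9.13332520e+01,  2.05900655e+01,  6.33097077e-01, -2.01053241e-02,
       -7.01360421e+01, -1.65074881e+01]), 'qd': array([ 0.11823401, -0.12118661,  0.03102631, -0.08611883, -0.01158571,
       -0.00497606]), 'joint_torque': array([-3.00520887e-04, -5.82728148e+01,  2.93062985e+01,  6.99721590e+00,
        7.21115386e-03, -1.57540599e-04]), 'tcp_pos': array([0.17658132, 0.65100655, 0.24263303]), 'eef_rot': array([ 1.79905452e+02, -8.30933334e-03, -1.51810761e+01]), 'contact_force': array([-0.80459688, -0.26465312, -0.0563113 ]), 'moment': array([ 0.00270913,  0.01679354, -0.00147646]), 'gripper_width': 0.08762962536532942} 0.017
scene 490.3284153505858 490.3284153505858 311.8960674674036 197.66357900626488 [[-0.50214344  0.86478055 -0.00256242  0.26583067]
 [-0.51161395 -0.29468222  0.80710195  0.24355123]
 [ 0.69721096  0.40659192  0.59040654 -1.74456119]
 [ 0.          0.          0.          1.        ]] ['img', 'z_map', 'fx', 'fy', 'cx', 'cy', 'camera_from_world']
top 367.4083026637549 367.4083026637549 320.7100318522821 203.88393678729165 [[-0.02156697 -0.99976626 -0.00151557  0.03255033]
 [ 0.98469662 -0.02150406  0.17294549 -0.55640741]
 [-0.17293765  0.00223753  0.98493023 -1.09985438]
 [ 0.          0.          0.          1.        ]] ['img', 'z_map', 'fx', 'fy', 'cx', 'cy', 'camera_from_world']
```

View pics/scene0.png

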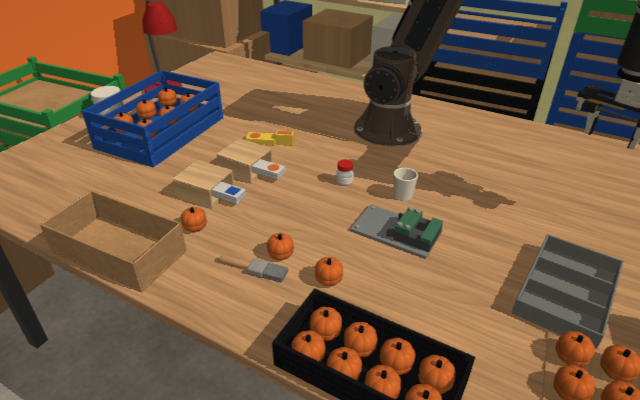

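View pics/top0.png

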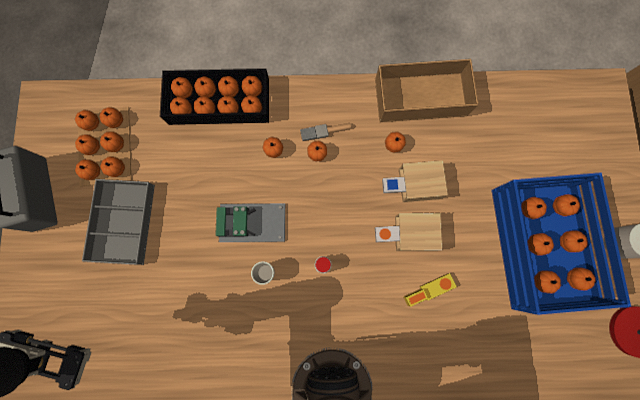

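```bash
cat > h.py <<'E'
import numpy as np,cv2
def load(f): return dict(np.load(f))
def ray_plane(c,u,v,z):
    M=c["camera_from_world"];R=M[:3,:3];t=M[:3,3]
    o=-R.T@t; d=R.T@np.array([(u-c["cx"])/c["fx"],-(v-c["cy"])/c["fy"],-1.])
    return o+d*(z-o[2])/d[2]
def cloud(c):
    M=c["camera_from_world"];R=M[:3,:3];t=M[:3,3]
    v,u=np.mgrid[0:400,0:640]; z=c["z_map"]
    p=np.stack([(u-c["cx"])/c["fx"]*z,-(v-c["cy"])/c["fy"]*z,-z],-1)
    return (p-t)@R
def proj(c,P):
    M=c["camera_from_world"]; q=M[:3,:3]@np.asarray(P)+M[:3,3]
    return c["cx"]+c["fx"]*q[0]/-q[2], c["cy"]-c["fy"]*q[1]/-q[2]
E
python3 - <<'E'
from h import *
c=load("pics/top0.npz"); im=c["img"]
cv2.imwrite("pics/rk.png",cv2.resize(im[155:260,365:465],None,fx=6,fy=5.7,interpolation=cv2.INTER_CUBIC))
cv2.imwrite("pics/ho.png",cv2.resize(im[195:250,205:300],None,fx=8,fy=8,interpolation=cv2.INTER_CUBIC))
P=cloud(c); 
for n,(u,v) in dict(bench=(300,180),roof=(425,232),disc=(385,234),deck=(268,225),beam=(238,222),lip=(222,222),jar=(323,264),cup=(262,273),p3=(395,142),roof2=(425,180)).items(): print(n,P[v,u].round(4))
E
```

```text
bench [6.469e-01 8.690e-02 3.000e-04]
roof [ 0.4602 -0.2936  0.0676]
disc [ 0.4596 -0.1776  0.0362]
deck [0.4988 0.1905 0.0102]
beam [0.5045 0.2762 0.0566]
lip [0.5064 0.3272 0.0502]
jar [0.3712 0.0176 0.0656]
cup [0.3482 0.2098 0.0034]
p3 [ 0.7523 -0.222   0.0534]
roof2 [ 0.6215 -0.3045  0.0694]
```

View pics/rk.png

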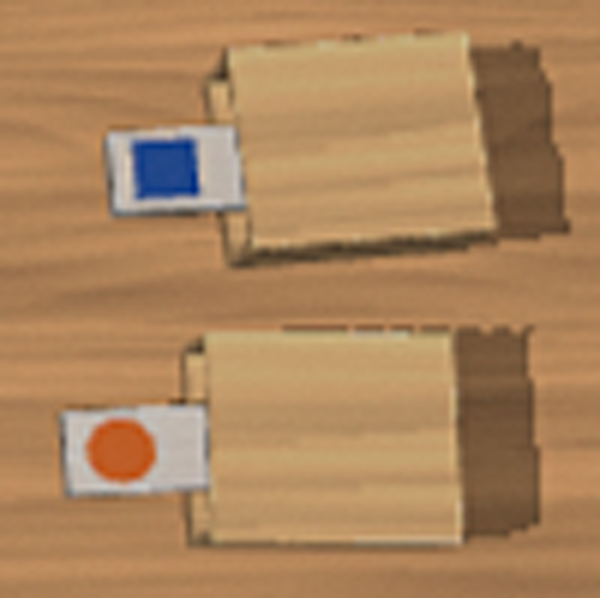

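View pics/ho.png

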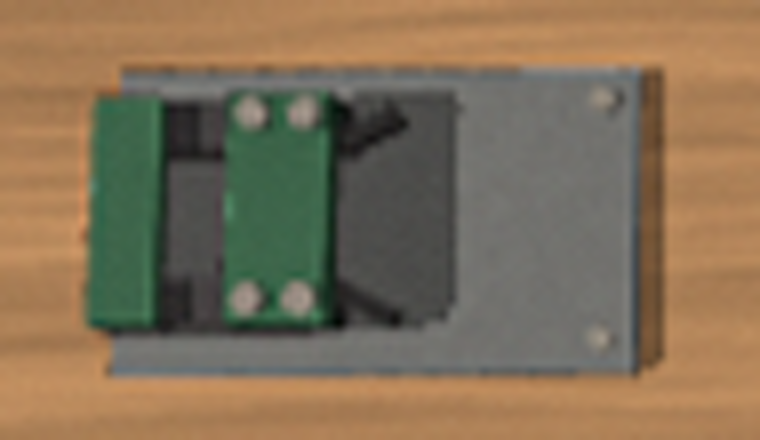

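Run:
```python
from h import *
c=load("pics/top0.npz")
def rk(U,V,z): return ray_plane(c,365+(U+.5)/6-.5,155+(V+.5)/5.7-.5,z)[:2]
def ho(U,V,z): return ray_plane(c,205+(U+.5)/8-.5,195+(V+.5)/8-.5,z)[:2]
D=np.array([rk(*p,.038) for p in [(62,412),(68,495),(205,403),(208,488)]]); print("die",D.round(4))
d=(D[0]+D[1]-D[2]-D[3]); print("yaw",np.degrees(np.arctan2(d[1],d[0])), "nose",(D[0]+D[1])/2, "w",np.linalg.norm(D[0]-D[1]),"len",np.linalg.norm(d)/2)
print("disc",rk(121,450,.038))
R=np.array([rk(*p,.066) for p in [(205,335),(208,543),(453,333),(464,543)]]);print("roof",R.round(4),R.mean(0)); d=(R[0]+R[1]-R[2]-R[3]); print("yaw",np.degrees(np.arctan2(d[1],d[0])),np.linalg.norm(d)/2, np.linalg.norm(R[0]-R[1]))
H=np.array([ho(*p,.01) for p in [(640,70),(636,373),(122,72),(110,373)]]);print("deck",H.round(4),H.mean(0)); 
for a,b in((2,0),(3,1)):
  e=H[a]-H[b];print(np.degrees(np.arctan2(e[1],e[0])),np.linalg.norm(e))
e=H[0]-H[1];print("rear edge normal",np.degrees(np.arctan2(e[1],e[0]))+90,np.linalg.norm(e))
B=np.array([ho(*p,.056) for p in [(330,92),(333,325),(225,92),(225,325)]]);print("beam",B.round(4),B.mean(0)); 
e=B[0]-B[1];print(np.degrees(np.arctan2(e[1],e[0]))+90,np.linalg.norm(e)); 
B=np.array([ho(*p,.048) for p in [(162,97),(160,326)]]);print("lip",B.round(4),B.mean(0)); 
# bench items
P=cloud(c)
m=(P[...,2]>.03)&(P[...,2]<.15)&(abs(P[...,1])<.45)&(P[...,0]>.25)&(P[...,0]<.85)
n,l,s,_=cv2.connectedComponentsWithStats(m.astype(np.uint8))
for i in range(1,n):
  if s[i,4]>60:
    q=P[l==i]; print(s[i],q.min(0).round(3),q.max(0).round(3))
```

```text
die [[ 0.4824 -0.147 ]
 [ 0.437  -0.148 ]
 [ 0.4857 -0.2216]
 [ 0.4392 -0.2205]]
yaw 92.16329251640516 nose [ 0.45968243 -0.14753048] w 0.045349771375336544 len 0.07358894193001399
disc [ 0.46088431 -0.17663297]
roof [[ 0.5192 -0.2178]
 [ 0.4083 -0.2128]
 [ 0.5176 -0.3444]
 [ 0.4055 -0.3412]] [ 0.46265619 -0.2790279 ]
yaw 88.99968923420666 0.12747233963451235 0.11104917635398968
deck [[0.5682 0.1372]
 [0.446  0.1393]
 [0.5719 0.3466]
 [0.4506 0.3482]] [0.50917034 0.2428195 ]
88.97346458474755 0.209409967333409
88.75788825938537 0.20889950861171766
rear edge normal 88.99436590730724 0.12215954406736128
beam [[0.5539 0.253 ]
 [0.4634 0.2506]
 [0.5548 0.2937]
 [0.4643 0.2919]] [0.5090924  0.27227379]
91.51028447334373 0.09049770542025003
lip [[0.5547 0.3202]
 [0.4652 0.3188]] [0.50997181 0.31950592]
[381 108  46  11 360] [ 0.841 -0.33   0.03 ] [ 0.85  -0.183  0.094]
[385 131  21  20 314] [ 0.731 -0.257  0.031] [ 0.794 -0.194  0.067]
[263 137  20  20 309] [0.721 0.141 0.03 ] [0.781 0.203 0.071]
[307 140  20  20 312] [ 0.705 -0.001  0.031] [0.767 0.061 0.067]
[ 383  160   65   40 1829] [ 0.566 -0.371  0.03 ] [ 0.686 -0.179  0.075]
[215 206  40  30 842] [0.465 0.231 0.03 ] [0.556 0.349 0.067]
[ 375  213   67   38 1923] [ 0.407 -0.343  0.03 ] [ 0.522 -0.147  0.074]
[314 256  17  17 224] [ 0.347 -0.004  0.031] [0.396 0.045 0.073]
[251 261  23  23 203] [0.32  0.166 0.03 ] [0.384 0.231 0.081]
[406 289  22  15 207] [ 0.25  -0.294  0.03 ] [ 0.291 -0.23   0.047]
```

```bash
cat > plan.py <<'E'
import sys,numpy as np
from scipy.spatial.transform import Rotation as Ro
from plant import r
# usage: plan.py x y z yaw [nmax] [step]
def run(goal,yaw,nmax=10,step=.038,pr=True):
    s=r.get_state(); p=np.array(s["tcp_pos"]); R=Ro.from_euler("xyz",s["eef_rot"],degrees=True)
    G=Ro.from_euler("xyz",[180,0,yaw],degrees=True); goal=np.array(goal)
    print("t",round(s["time_s"],2),"p",p.round(4),"rot",np.round(s["eef_rot"],2),"F",np.round(s["contact_force"],1),"w",round(s["gripper_width"],4))
    d=goal-p; rv=(R.inv()*G).as_rotvec(degrees=True)
    n=max(1,int(np.ceil(max(np.linalg.norm(d)/step,np.linalg.norm(rv)/7.6))))
    print("rows",n)
    for i in range(min(n,nmax)):
        a=R.inv().apply(d/n)/.04; b=rv/n/8
        print([[*a.round(3).tolist()],b.round(3).tolist()])
        R=R*Ro.from_rotvec(rv/n,degrees=True)
if __name__=="__main__":
    a=list(map(float,sys.argv[1:])); run(a[:3],a[3],*( [int(a[4])] if len(a)>4 else []),**({"step":a[5]} if len(a)>5 else {}))
E
python3 plan.py .5 .2 .27 -88.9 15
python3 -c "
from plant import r
print(r.capture('wrist')['mount'])"
```

```text
t 0.1 p [0.1765 0.6511 0.2427] rot [ 1.7991e+02 -1.0000e-02 -1.5180e+01] F [ 0.   0.1 -0.7] w 0.0875
rows 15
[[0.717, 0.584, -0.045], [0.001, -0.001, 0.614]]
[[0.765, 0.521, -0.045], [0.001, -0.001, 0.614]]
[[0.806, 0.453, -0.045], [0.001, -0.001, 0.614]]
[[0.842, 0.383, -0.045], [0.001, -0.001, 0.614]]
[[0.872, 0.309, -0.045], [0.001, -0.001, 0.614]]
[[0.895, 0.233, -0.045], [0.001, -0.001, 0.614]]
[[0.912, 0.156, -0.045], [0.001, -0.001, 0.614]]
[[0.922, 0.077, -0.045], [0.001, -0.001, 0.614]]
[[0.925, -0.002, -0.045], [0.001, -0.001, 0.614]]
[[0.921, -0.081, -0.045], [0.001, -0.001, 0.614]]
[[0.911, -0.16, -0.045], [0.001, -0.001, 0.614]]
[[0.894, -0.238, -0.045], [0.001, -0.001, 0.614]]
[[0.87, -0.313, -0.045], [0.001, -0.001, 0.614]]
[[0.84, -0.387, -0.045], [0.001, -0.001, 0.614]]
[[0.804, -0.457, -0.045], [0.001, -0.001, 0.614]]
[[-1.67082085e-04  9.53947064e-01  2.99974951e-01  8.00366282e-02]
 [ 9.99999757e-01 -4.34214650e-05  6.95070783e-04  7.24890467e-04]
 [ 6.76086084e-04  2.99974994e-01 -9.53946825e-01 -1.40997635e-01]
 [ 0.00000000e+00  0.00000000e+00  0.00000000e+00  1.00000000e+00]]
```

>>> apply_moves(targets=[[[0.72,0.58,-0.05],[0,0,0.61],87.6],[[0.77,0.52,-0.05],[0,0,0.61],87.6],[[0.81,0.45,-0.05],[0,0,0.61],87.6],[[0.84,0.38,-0.05],[0,0,0.61],87.6],[[0.87,0.31,-0.05],[0,0,0.61],87.6]])

```text
time_s: 0.65
tcp_pos: [0.2846, 0.4982, 0.2495]
eef_rot: [179.7, -0.2, -40.1]
contact_force: [1.0, 0.4, 0.5]
gripper_width: 0.0875
```

>>> apply_moves(targets=[[[0.9,0.23,-0.05],[0,0,0.61],87.6],[[0.91,0.16,-0.05],[0,0,0.61],87.6],[[0.92,0.08,-0.05],[0,0,0.61],87.6],[[0.92,0,-0.05],[0,0,0.61],87.6],[[0.92,-0.08,-0.05],[0,0,0.61],87.6]])

```text
time_s: 1.15
tcp_pos: [0.393, 0.3391, 0.2603]
eef_rot: [179.7, -0.3, -65.5]
contact_force: [0.2, 0.4, 1.2]
gripper_width: 0.0879
```

```bash
python3 plan.py .51 .17 .28 -89 10
```

```text
t 1.15 p [0.393  0.3391 0.2603] rot [179.74  -0.34 -65.5 ] F [0.2 0.4 1.2] w 0.0879
rows 6
[[0.844, -0.151, -0.078], [0.004, -0.008, 0.49]]
[[0.831, -0.208, -0.079], [0.004, -0.008, 0.49]]
[[0.815, -0.265, -0.08], [0.004, -0.008, 0.49]]
[[0.795, -0.32, -0.08], [0.004, -0.008, 0.49]]
[[0.771, -0.373, -0.081], [0.004, -0.008, 0.49]]
[[0.744, -0.425, -0.082], [0.004, -0.008, 0.49]]
```

>>> apply_moves(targets=[[[0.84,-0.15,-0.08],[0,-0.01,0.49],87.6],[[0.83,-0.21,-0.08],[0,-0.01,0.49],87.6],[[0.82,-0.27,-0.08],[0,-0.01,0.49],87.6],[[0.8,-0.32,-0.08],[0,-0.01,0.49],87.6],[[0.77,-0.37,-0.08],[0,-0.01,0.49],87.6]])

```text
time_s: 1.65
tcp_pos: [0.4921, 0.1901, 0.277]
eef_rot: [179.8, 0.0, -86.0]
contact_force: [0.4, 0.8, 0.1]
gripper_width: 0.0876
```

```bash
cat >> h.py <<'E'
def wrist(r,name):
    from scipy.spatial.transform import Rotation as Ro
    s=r.get_state(); c=r.capture("wrist")
    T=np.eye(4); T[:3,:3]=Ro.from_euler("xyz",s["eef_rot"],degrees=True).as_matrix(); T[:3,3]=s["tcp_pos"]
    c["camera_from_world"]=np.linalg.inv(T@c["mount"])
    np.savez(f"pics/{name}.npz",**c); cv2.imwrite(f"pics/{name}.png",c["img"]); return c
E
python3 plan.py .46 -.1 .25 -89 15
python3 - <<'E'
from h import *; from plant import r
wrist(r,"w1")
E
```

```text
t 1.65 p [0.4921 0.1901 0.277 ] rot [179.76   0.   -85.97] F [0.4 0.8 0.1] w 0.0876
rows 8
[[0.897, 0.164, 0.085], [0.004, -0.0, 0.047]]
[[0.898, 0.158, 0.085], [0.004, -0.0, 0.047]]
[[0.899, 0.152, 0.085], [0.004, -0.0, 0.047]]
[[0.9, 0.146, 0.085], [0.004, -0.0, 0.047]]
[[0.901, 0.14, 0.085], [0.004, -0.0, 0.047]]
[[0.902, 0.134, 0.085], [0.004, -0.0, 0.047]]
[[0.903, 0.128, 0.084], [0.004, -0.0, 0.047]]
[[0.904, 0.122, 0.084], [0.004, -0.0, 0.047]]
```

View pics/w1.png

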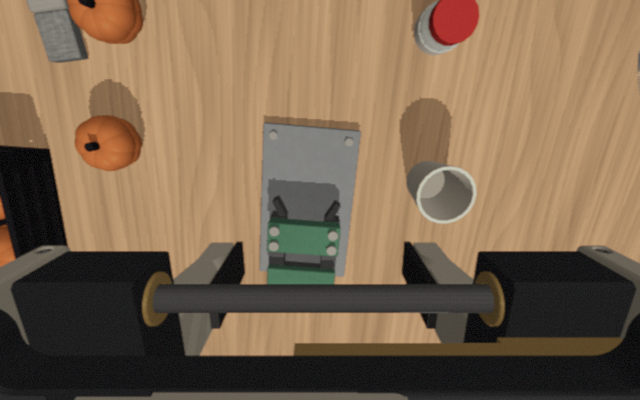

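Run:
```python
from h import *
c=load("pics/w1.npz"); cv2.imwrite("pics/w1c.png",cv2.resize(c["img"][115:290,255:370],None,fx=5,fy=3.4,interpolation=cv2.INTER_CUBIC))
print(c["fx"],c["cx"],c["cy"])
```

```text
316.3133786459892 322.9220582097843 202.56721639226316
```

View pics/w1c.png

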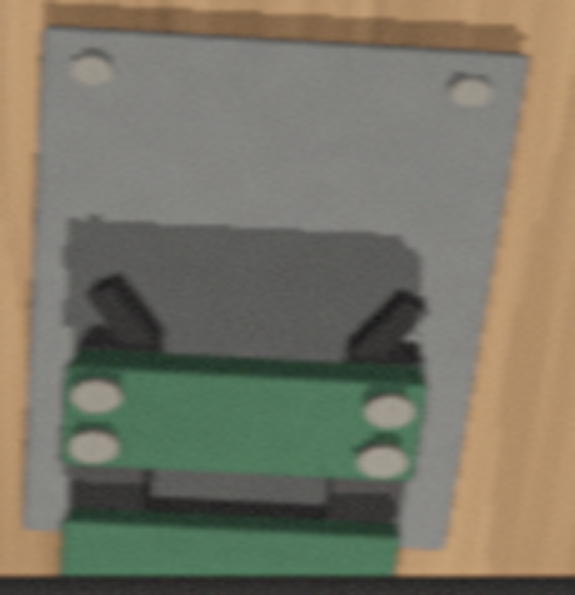

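>>> apply_moves(targets=[[[0.9,0.16,0.08],[0,0,0.05],87.6],[[0.9,0.16,0.08],[0,0,0.05],87.6],[[0.9,0.15,0.08],[0,0,0.05],87.6],[[0.9,0.15,0.08],[0,0,0.05],87.6],[[0.9,0.14,0.08],[0,0,0.05],87.6]])

```text
time_s: 2.2
tcp_pos: [0.4724, 0.0008, 0.2604]
eef_rot: [179.8, -0.1, -88.4]
contact_force: [0.7, -0.5, -0.7]
gripper_width: 0.0877
```

```bash
python3 plan.py .46 -.1 .25 -89 15
python3 - <<'E'
from h import *; from plant import r
wrist(r,"w2")
E
```

```text
t 2.2 p [0.4724 0.0008 0.2604] rot [ 1.7975e+02 -1.0000e-01 -8.8360e+01] F [ 0.7 -0.5 -0.7] w 0.0877
rows 3
[[0.836, 0.127, 0.088], [0.01, -0.004, 0.027]]
[[0.837, 0.124, 0.088], [0.01, -0.004, 0.027]]
[[0.837, 0.121, 0.087], [0.01, -0.004, 0.027]]
```

View pics/w2.png

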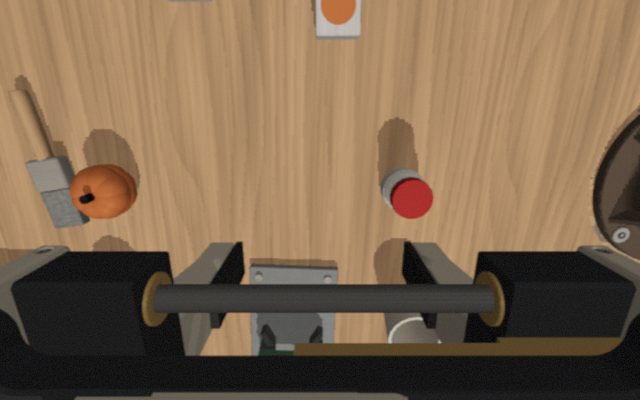

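Run:
```python
from h import *
c=load("pics/w1.npz")
def g(U,V,z): return ray_plane(c,255+(U+.5)/5-.5,115+(V+.5)/3.4-.5,z)[:2]
def an(a,b): e=b-a; return np.degrees(np.arctan2(e[1],e[0])).round(2),np.linalg.norm(e).round(4)
A,B,C,D=g(45,28,.01),g(528,55,.01),g(24,528,.01),g(446,548,.01)
print(A,B,C,D,(A+B+C+D)/4,an(A,C),an(B,D),an(B,A))
b=[g(*p,.056) for p in [(66,370),(424,385),(65,465),(412,481)]]; print("beam",np.round(b,4),np.mean(b,0),an(b[1],b[0]),an(b[3],b[2]))
# inner rails at rail top z=.036 between beam and lip
p=[g(150,485,.036),g(328,495,.036)];print("rails",p,np.mean(p,0),an(p[1],p[0]))
p=[g(160,335,.030),g(350,350,.030)];print("leadin roots",p,np.mean(p,0),an(p[1],p[0]))
```

```text
[0.5674809  0.13734901] [0.44576251 0.13858498] [0.57062498 0.34485328] [0.44781473 0.34621224] [0.50792078 0.24174988] (np.float64(89.13), np.float64(0.2075)) (np.float64(89.43), np.float64(0.2076)) (np.float64(-0.58), np.float64(0.1217))
beam [[0.5527 0.2535]
 [0.4648 0.2533]
 [0.5523 0.2913]
 [0.4645 0.2919]] [0.50857378 0.27250241] (np.float64(0.13), np.float64(0.088)) (np.float64(-0.4), np.float64(0.0878))
rails [array([0.53252441, 0.30849142]), array([0.48470998, 0.30963527])] [0.50861719 0.30906334] (np.float64(-1.37), np.float64(0.0478))
leadin roots [array([0.53264782, 0.24793398]), array([0.48297111, 0.25063926])] [0.50780947 0.24928662] (np.float64(-3.12), np.float64(0.0498))
```

>>> apply_moves(targets=[[[0.84,0.13,0.1],[0,0,0.03],87.6],[[0.84,0.13,0.1],[0,0,0.03],87.6],[[0.84,0.12,0.1],[0,0,0.03],87.6],[[0,0,0],[0,0,0],87.6]])

```text
time_s: 2.65
tcp_pos: [0.4559, -0.1088, 0.2474]
eef_rot: [179.6, -0.1, -89.3]
contact_force: [0.1, -0.2, 0.2]
gripper_width: 0.0876
```

```bash
python3 plan.py .461 -.19 .12 -88 15
python3 - <<'E'
from h import *; from plant import r
c=wrist(r,"w3")
cv2.imwrite("pics/w3c.png",cv2.resize(c["img"][0:200,180:440],None,fx=3,fy=3,interpolation=cv2.INTER_CUBIC))
E
```

```text
t 2.65 p [ 0.4559 -0.1088  0.2474] rot [ 1.7963e+02 -1.3000e-01 -8.9270e+01] F [ 0.1 -0.2  0.2] w 0.0876
rows 4
[[0.506, -0.031, 0.797], [0.012, -0.004, -0.04]]
[[0.507, -0.026, 0.797], [0.012, -0.004, -0.04]]
[[0.507, -0.022, 0.797], [0.012, -0.004, -0.04]]
[[0.508, -0.018, 0.797], [0.012, -0.004, -0.04]]
```

View pics/w3c.png

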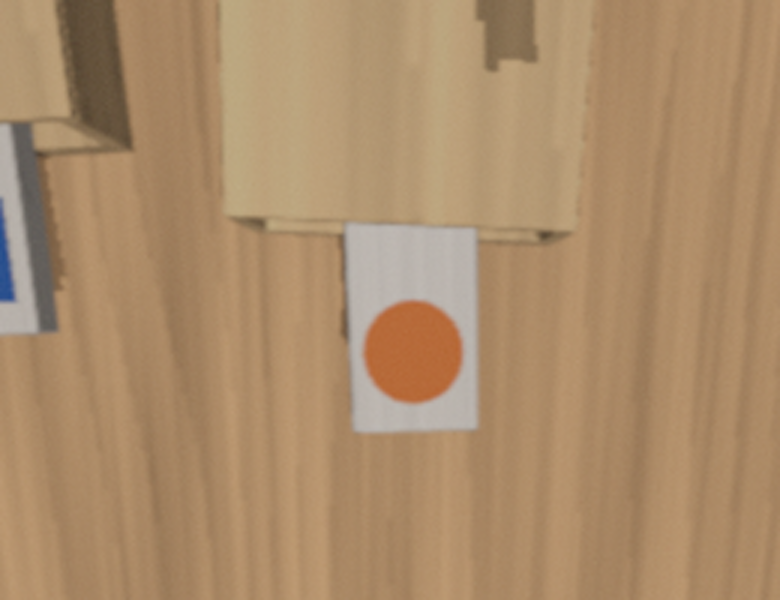

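Run:
```python
from h import *
c=load("pics/w3.npz")
def g(U,V,z): return ray_plane(c,180+(U+.5)/3-.5,(V+.5)/3-.5,z)[:2]
def an(a,b): e=b-a; return np.degrees(np.arctan2(e[1],e[0])).round(2),np.linalg.norm(e).round(4)
A,B,C,D=[g(*p,.038) for p in [(353,432),(478,430),(345,223),(477,227)]]
print(A,B,C,D,an(C,A),an(D,B),an(B,A),"nose",(A+B)/2,"disc",g(413,352,.038),an(g(413,352,.038),(A+B)/2))
p=[g(228,215,.066),g(576,234,.066)];print("roof front",p,np.mean(p,0),an(p[1],p[0]))
```

```text
[ 0.48147362 -0.14818844] [ 0.43578404 -0.14944528] [ 0.48339697 -0.21919728] [ 0.43803821 -0.21851267] (np.float64(91.55), np.float64(0.071)) (np.float64(91.87), np.float64(0.0691)) (np.float64(1.58), np.float64(0.0457)) nose [ 0.45862883 -0.14881686] disc [ 0.45974856 -0.17670708] (np.float64(92.3), np.float64(0.0279))
roof front [array([ 0.51802581, -0.21873434]), array([ 0.40802178, -0.2145887 ])] [ 0.4630238  -0.21666152] (np.float64(-2.16), np.float64(0.1101))
```

```bash
python3 plan.py .4604 -.1945 .12 -88.3 15
```

```text
t 2.7 p [ 0.4564 -0.1078  0.2477] rot [ 1.7968e+02 -1.2000e-01 -8.9270e+01] F [ 0.2  0.5 -0. ] w 0.0875
rows 5
[[0.433, -0.018, 0.639], [0.008, -0.003, -0.024]]
[[0.433, -0.016, 0.639], [0.008, -0.003, -0.024]]
[[0.433, -0.014, 0.639], [0.008, -0.003, -0.024]]
[[0.434, -0.011, 0.639], [0.008, -0.003, -0.024]]
[[0.434, -0.009, 0.639], [0.008, -0.003, -0.024]]
```

>>> apply_moves(targets=[[[0.43,-0.02,0.64],[0.01,0,-0.02],87.6],[[0.43,-0.02,0.64],[0.01,0,-0.02],87.6],[[0.43,-0.02,0.64],[0.01,0,-0.02],87.6],[[0.43,-0.02,0.64],[0.01,0,-0.02],87.6],[[0.43,-0.01,0.64],[0.01,0,-0.02],87.6]])

```text
time_s: 3.2
tcp_pos: [0.4672, -0.1922, 0.1209]
eef_rot: [-179.2, -0.1, -88.1]
contact_force: [0.7, -0.2, -0.0]
gripper_width: 0.0873
```

```bash
python3 plan.py .4604 -.1945 .036 -88.3 15 .025
```

```text
t 3.2 p [ 0.4672 -0.1922  0.1209] rot [-1.7919e+02 -1.0000e-01 -8.8130e+01] F [ 0.7 -0.2 -0. ] w 0.0873
rows 4
[[0.012, 0.05, 0.53], [-0.025, -0.003, 0.005]]
[[0.012, 0.049, 0.53], [-0.025, -0.003, 0.005]]
[[0.012, 0.047, 0.53], [-0.025, -0.003, 0.005]]
[[0.013, 0.045, 0.531], [-0.025, -0.003, 0.005]]
```

>>> apply_moves(targets=[[[0.01,0.05,0.53],[-0.03,0,0],87.6],[[0.01,0.05,0.53],[-0.03,0,0],87.6],[[0,0,0],[0,0,0],87.6]])

```text
time_s: 3.5
tcp_pos: [0.4627, -0.1925, 0.0737]
eef_rot: [-180.0, -0.1, -88.2]
contact_force: [0.2, 0.8, 0.6]
gripper_width: 0.0874
```

```bash
python3 plan.py .4604 -.1945 .036 -88.3 15 .025
python3 - <<'E'
from h import *; from plant import r
c=wrist(r,"w4")
E
```

```text
t 3.5 p [ 0.4627 -0.1925  0.0737] rot [-1.800e+02 -6.000e-02 -8.816e+01] F [0.2 0.8 0.6] w 0.0874
rows 2
[[0.023, 0.029, 0.471], [-0.0, -0.004, 0.009]]
[[0.024, 0.029, 0.471], [-0.0, -0.004, 0.009]]
```

View pics/w4.png

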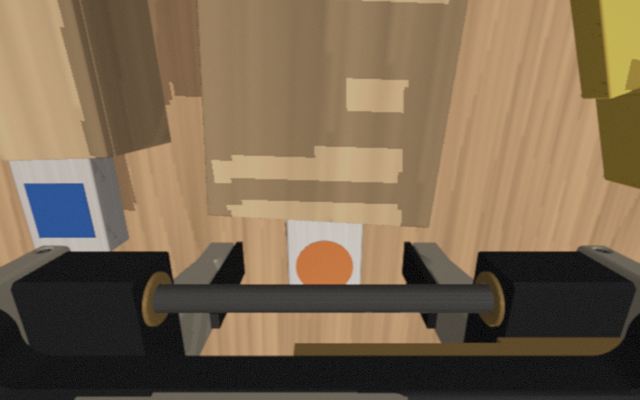

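>>> apply_moves(targets=[[[0.02,0.03,0.47],[0,0,0.01],87.6],[[0.02,0.03,0.47],[0,0,0.01],87.6],[[0,0,0],[0,0,0],87.6]])

```text
time_s: 3.85
tcp_pos: [0.466, -0.1928, 0.041]
eef_rot: [-179.5, -0.2, -88.1]
contact_force: [-0.6, 0.5, -0.3]
gripper_width: 0.0873
```

```bash
python3 plan.py .4604 -.1945 .036 -88.3 15 .025
```

```text
t 3.85 p [ 0.466  -0.1928  0.041 ] rot [-1.7947e+02 -1.5000e-01 -8.8070e+01] F [-0.6  0.5 -0.3] w 0.0873
rows 1
[[0.038, 0.143, 0.123], [-0.066, -0.019, 0.029]]
```

>>> apply_moves(targets=[[[0.04,0.12,0.13],[-0.06,0,0],87.6],[[0,0,0],[0,0,0],87.6]])

```text
time_s: 4.05
tcp_pos: [0.4631, -0.1941, 0.038]
eef_rot: [-179.8, -0.2, -88.0]
contact_force: [-0.0, 0.9, 0.4]
gripper_width: 0.0874
```

```bash
python3 plan.py .4604 -.1945 .036 -88.3 15 .025;python3 plan.py .4604 -.1945 .036 -88.3 15 .025
```

```text
t 4.05 p [ 0.4631 -0.1941  0.038 ] rot [-179.8    -0.18  -87.96] F [-0.   0.9  0.4] w 0.0874
rows 1
[[0.008, 0.067, 0.051], [-0.025, -0.023, 0.042]]
t 4.05 p [ 0.4631 -0.1941  0.038 ] rot [-179.8    -0.18  -87.96] F [-0.   0.9  0.4] w 0.0874
rows 1
[[0.008, 0.067, 0.051], [-0.025, -0.023, 0.042]]
```

Close gently first, then squeeze.

>>> apply_moves(targets=[[[0.01,0.06,0.05],[-0.02,0,0.04],60],[[0,0,0],[0,0,0],44],[[0,0,0],[0,0,0],40],[[0,0,0],[0,0,0],40]], squeeze=15)

```text
time_s: 4.45
tcp_pos: [0.4623, -0.1946, 0.0386]
eef_rot: [-179.7, -0.2, -88.3]
contact_force: [-0.5, 0.8, -0.5]
gripper_width: 0.0609
```

```bash
python3 plan.py .4604 -.1945 .036 -88.3 15 .025
```

```text
t 4.45 p [ 0.4623 -0.1946  0.0386] rot [-179.71   -0.21  -88.29] F [-0.5  0.8 -0.5] w 0.0609
rows 1
[[-0.004, 0.047, 0.065], [-0.036, -0.026, 0.002]]
```

>>> apply_moves(targets=[[[0,0.02,0.06],[-0.03,-0.02,0],40],[[0,0,0],[0,0,0],40],[[0,0,0],[0,0,0],40]], squeeze=15)

```text
time_s: 4.75
tcp_pos: [0.4617, -0.1946, 0.0362]
eef_rot: [-179.9, -0.0, -88.3]
contact_force: [-0.1, 1.5, 3.5]
gripper_width: 0.0458
```

>>> apply_moves(targets=[[[0,0,0],[0,0,0],40],[[0,0,0],[0,0,0],40]], squeeze=60)

```text
time_s: 4.95
tcp_pos: [0.4617, -0.1946, 0.0363]
eef_rot: [-179.9, -0.0, -88.3]
contact_force: [-0.5, 0.3, 0.8]
gripper_width: 0.0454
```

```bash
python3 plan.py .4604 -.1945 .036 -88.3 15 .025
```

```text
t 4.95 p [ 0.4617 -0.1946  0.0363] rot [-1.7995e+02 -4.0000e-02 -8.8280e+01] F [-0.5  0.3  0.8] w 0.0454
rows 1
[[-0.004, 0.032, 0.007], [-0.006, -0.004, 0.002]]
```

>>> apply_moves(targets=[[[0,0,-0.05],[0,0,0],40],[[-0.2,0,0],[0,0,0],40],[[-0.4,0,0],[0,0,0],40],[[-0.4,0,0],[0,0,0],40],[[-0.4,0,0],[0,0,0],40]], squeeze=60)

```text
time_s: 5.45
tcp_pos: [0.4572, -0.1373, 0.0364]
eef_rot: [179.8, 0.0, -88.6]
contact_force: [-0.3, -0.8, -2.9]
gripper_width: 0.0454
```

```bash
python3 plan.py .457 -.075 .039 -88.3 15 .02
python3 - <<'E'
from h import *; from plant import r
c=wrist(r,"w5")
c=r.capture("top"); cv2.imwrite("pics/t5.png",cv2.resize(c["img"][155:260,340:465],None,fx=5,fy=5,interpolation=cv2.INTER_CUBIC))
E
```

```text
t 5.45 p [ 0.4572 -0.1373  0.0364] rot [ 1.7978e+02  1.0000e-02 -8.8590e+01] F [-0.3 -0.8 -2.9] w 0.0454
rows 4
[[-0.389, -0.008, -0.016], [0.007, 0.0, -0.009]]
[[-0.389, -0.009, -0.016], [0.007, 0.0, -0.009]]
[[-0.389, -0.009, -0.016], [0.007, 0.0, -0.009]]
[[-0.389, -0.01, -0.016], [0.007, 0.0, -0.009]]
```

View pics/w5.png

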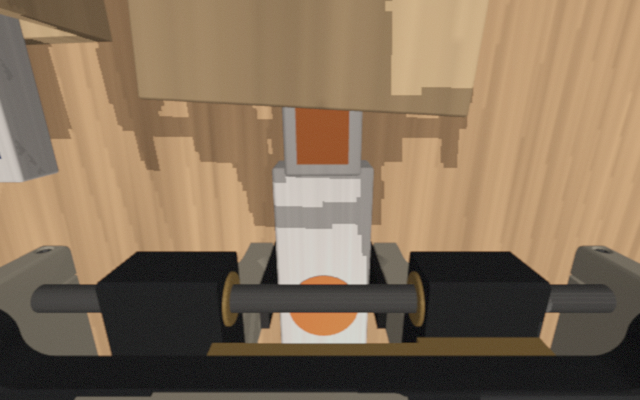

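View pics/t5.png

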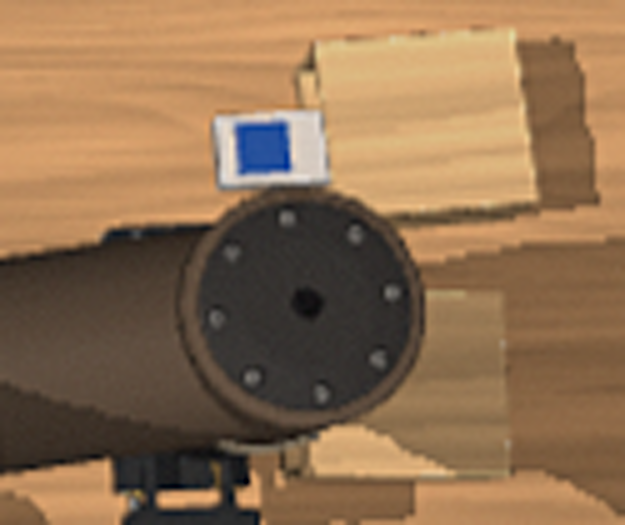

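>>> apply_moves(targets=[[[-0.4,0,-0.05],[0,0,0],40],[[-0.4,0,-0.05],[0,0,0],40],[[-0.4,0,-0.05],[0,0,0],40],[[-0.4,0,-0.03],[0,0,0],40],[[-0.3,0,0],[0,0,0],40]])

```text
time_s: 6.05
tcp_pos: [0.4532, -0.0586, 0.0427]
eef_rot: [179.6, 0.0, -88.6]
contact_force: [0.3, -0.6, -5.3]
gripper_width: 0.0455
```

```bash
python3 plan.py .51 .024 .04 -90.8 15 .02
python3 - <<'E'
from h import *; from plant import r
c=wrist(r,"w6")
E
```

```text
t 6.05 p [ 0.4532 -0.0586  0.0427] rot [ 1.796e+02  3.000e-02 -8.860e+01] F [ 0.3 -0.6 -5.3] w 0.0455
rows 6
[[-0.338, -0.245, 0.01], [0.008, 0.0, 0.046]]
[[-0.34, -0.243, 0.01], [0.008, 0.0, 0.046]]
[[-0.341, -0.241, 0.01], [0.008, 0.0, 0.046]]
[[-0.343, -0.238, 0.01], [0.008, 0.0, 0.046]]
[[-0.344, -0.236, 0.011], [0.008, 0.0, 0.046]]
[[-0.346, -0.234, 0.011], [0.008, 0.0, 0.046]]
```

View pics/w6.png

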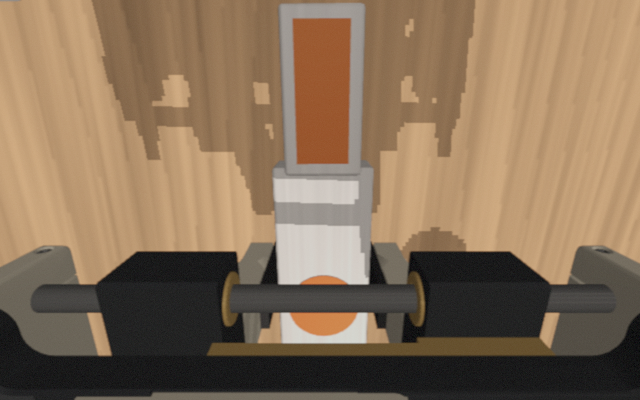

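>>> apply_moves(targets=[[[-0.34,-0.25,0.01],[0,0,0.05],40],[[-0.34,-0.25,0.01],[0,0,0.05],40],[[-0.34,-0.25,0.01],[0,0,0.05],40],[[-0.35,-0.25,0.01],[0,0,0.05],40],[[-0.35,-0.25,0.01],[0,0,0.05],40]])

```text
time_s: 6.6
tcp_pos: [0.5034, 0.0145, 0.0394]
eef_rot: [179.5, 0.0, -90.8]
contact_force: [-0.6, 0.3, -4.9]
gripper_width: 0.0457
```

```bash
python3 plan.py .51 .024 .023 -90.8 15 .02
```

```text
t 6.6 p [0.5034 0.0145 0.0394] rot [179.47   0.   -90.77] F [-0.6  0.3 -4.9] w 0.0457
rows 2
[[-0.119, -0.082, 0.205], [0.033, 0.0, 0.002]]
[[-0.119, -0.081, 0.205], [0.033, 0.0, 0.002]]
```

>>> apply_moves(targets=[[[-0.12,-0.12,0.2],[0.03,0,0],40],[[-0.12,-0.1,0.2],[0.02,0,0],40],[[0,0,0],[0,0,0],40]])

```text
time_s: 6.9
tcp_pos: [0.515, 0.0272, 0.0215]
eef_rot: [179.9, 0.0, -90.7]
contact_force: [-0.9, -0.2, -4.6]
gripper_width: 0.0455
```

```bash
python3 plan.py .51 .024 .0205 -90.8 15 .02
```

```text
t 6.9 p [0.515  0.0272 0.0215] rot [ 1.7994e+02  1.0000e-02 -9.0660e+01] F [-0.9 -0.2 -4.6] w 0.0455
rows 1
[[0.081, 0.125, 0.025], [0.008, 0.001, 0.018]]
```

>>> apply_moves(targets=[[[0,0,0.03],[0,0,0],40],[[0,0,0.03],[0,0,0],40],[[0,0,0],[0,0,0],40]])

```text
time_s: 7.2
tcp_pos: [0.5145, 0.0267, 0.0208]
eef_rot: [179.9, -0.0, -90.6]
contact_force: [-0.1, 0.2, -5.0]
gripper_width: 0.0451
```

>>> apply_moves(targets=[[[0,0,0.04],[0,0,0],40],[[0,0,0.04],[0,0,0],40],[[0,0,0],[0,0,0],40]])

```text
time_s: 7.5
tcp_pos: [0.5145, 0.0264, 0.0208]
eef_rot: [-179.9, 0.0, -90.6]
contact_force: [0.6, -0.6, -4.5]
gripper_width: 0.0458
```

>>> apply_moves(targets=[[[0,0,0.08],[0,0,0],40],[[0,0,0],[0,0,0],40]])

```text
time_s: 7.7
tcp_pos: [0.5147, 0.0263, 0.0209]
eef_rot: [-179.9, 0.0, -90.6]
contact_force: [-0.2, 0.2, -5.0]
gripper_width: 0.0454
```

Run:
```python
from h import *; from plant import r
s=r.get_state(); print(s["contact_force"],s["moment"],s["joint_torque"],s["qd"])
c=r.capture("scene"); cv2.imwrite("pics/s7.png",cv2.resize(c["img"][120:260,240:460],None,fx=3.6,fy=3.6,interpolation=cv2.INTER_CUBIC))
```

```text
[-0.22013957  0.22323021 -4.99048041] [0.25445956 0.04793366 0.04515213] [ 7.70104467e-02 -4.96226978e+01  1.93779069e+01  4.99593168e+00
 -2.60383599e-01  1.14866806e-02] [-0.20160495 -1.26298801  0.19043117  0.27977728 -1.28241706  0.06292437]
```

View pics/s7.png

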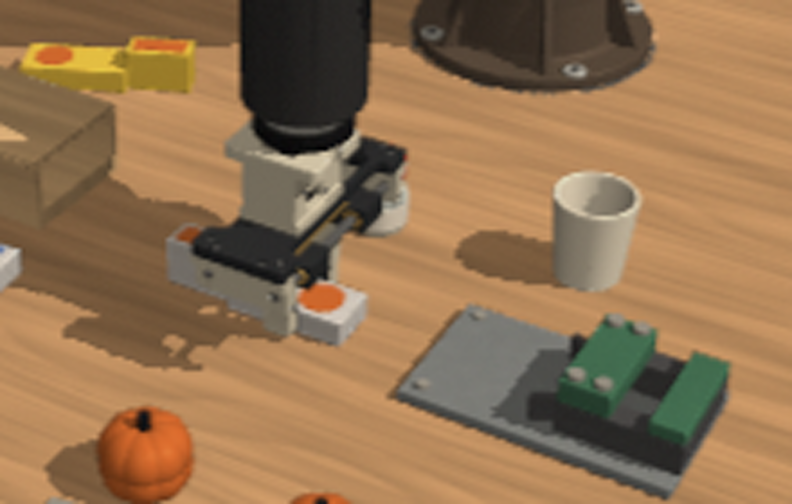

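>>> apply_moves(targets=[[[0,0,0.1],[0,0,0],40]])

```text
time_s: 7.85
tcp_pos: [0.515, 0.0262, 0.02]
eef_rot: [-179.8, 0.0, -90.5]
contact_force: [-31.7, 10.2, 95.4]
gripper_width: 0.0455
```

>>> apply_moves(targets=[[[0,0,0],[0,0,0],40]])

```text
time_s: 7.95
tcp_pos: [0.515, 0.0262, 0.021]
eef_rot: [-179.8, 0.0, -90.5]
contact_force: [-0.0, -0.2, -5.8]
gripper_width: 0.0454
```

>>> apply_moves(targets=[[[0,0,0],[0,0,0],46],[[0,0,0],[0,0,0],50],[[0,0,0],[0,0,0],60],[[0,0,0],[0,0,0],70],[[0,0,0],[0,0,0],70]], squeeze=10)

```text
time_s: 8.45
tcp_pos: [0.5154, 0.0255, 0.0198]
eef_rot: [-179.8, -0.0, -90.5]
contact_force: [0.0, -0.5, 0.1]
gripper_width: 0.0672
```

```bash
python3 plan.py .514 .0262 .11 -90.6 15 .03
python3 - <<'E'
from h import *; from plant import r
c=wrist(r,"w8")
E
```

```text
t 8.45 p [0.5154 0.0255 0.0198] rot [-179.77   -0.    -90.51] F [ 0.  -0.5  0.1] w 0.0672
rows 4
[[-0.004, 0.007, -0.564], [-0.007, -0.0, 0.003]]
[[-0.004, 0.007, -0.564], [-0.007, -0.0, 0.003]]
[[-0.004, 0.008, -0.564], [-0.007, -0.0, 0.003]]
[[-0.004, 0.008, -0.564], [-0.007, -0.0, 0.003]]
```

View pics/w8.png

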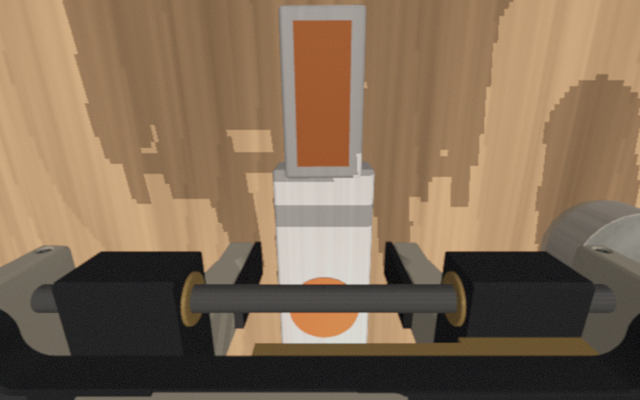

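>>> apply_moves(targets=[[[0,0,-0.5],[0,0,0],80],[[0,0,-0.6],[0,0,0],80],[[0,0,-0.6],[0,0,0],80],[[0.2,0,-0.6],[0,0,0],80],[[0.6,0,-0.6],[0,0,0],80]])

```text
time_s: 9.0
tcp_pos: [0.5126, -0.0065, 0.1354]
eef_rot: [179.7, -0.2, -90.4]
contact_force: [0.0, 0.5, -0.4]
gripper_width: 0.0803
```

>>> apply_moves(targets=[[[0.6,0,0],[0,0,0],80],[[0.6,0,0],[0,0,0],80],[[0,0,0],[0,0,0],80]])

```text
time_s: 9.3
tcp_pos: [0.5144, -0.0568, 0.14]
eef_rot: [-179.8, -0.1, -90.4]
contact_force: [0.4, 0.1, 0.7]
gripper_width: 0.0801
```

```bash
python3 plan.py .514 -.0485 .06 -90.6 15 .03
python3 - <<'E'
from h import *; from plant import r
c=wrist(r,"w9")
c=r.capture("top");np.savez("pics/t9.npz",**c); cv2.imwrite("pics/t9.png",c["img"])
E
```

```text
t 9.3 p [ 0.5144 -0.0568  0.14  ] rot [-1.7984e+02 -1.3000e-01 -9.0350e+01] F [0.4 0.1 0.7] w 0.0801
rows 3
[[-0.071, 0.005, 0.666], [-0.007, -0.005, 0.01]]
[[-0.07, 0.005, 0.666], [-0.007, -0.005, 0.01]]
[[-0.07, 0.004, 0.666], [-0.007, -0.005, 0.01]]
```

View pics/w9.png

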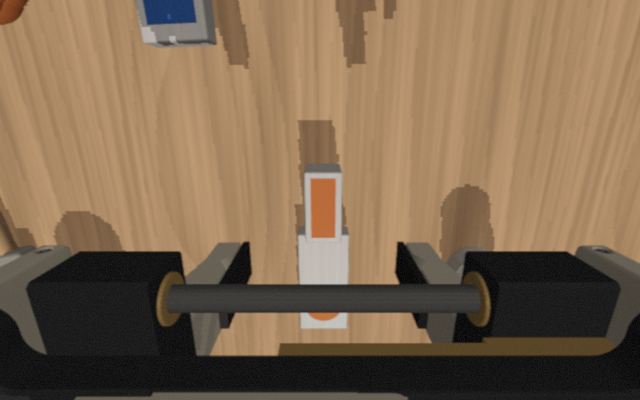

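View pics/t9.png

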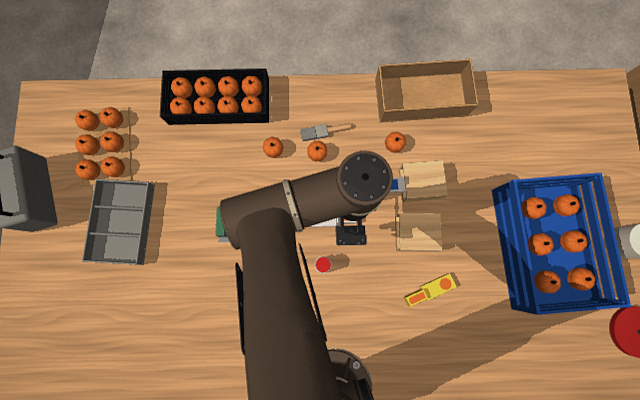

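Run:
```python
from h import *
c=load("pics/w9.npz"); cv2.imwrite("pics/w9c.png",cv2.resize(c["img"][150:340,270:380],None,fx=5,fy=3.1,interpolation=cv2.INTER_CUBIC))
```

```text
(no output)
```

View pics/w9c.png

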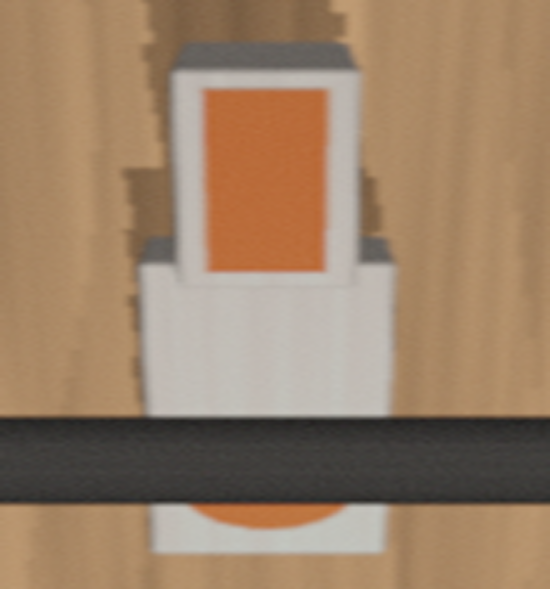

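Run:
```python
from h import *
c=load("pics/w9.npz")
def g(U,V,z): return ray_plane(c,270+(U+.5)/5-.5,150+(V+.5)/3.1-.5,z)[:2]
def an(a,b): e=b-a; return np.degrees(np.arctan2(e[1],e[0])).round(2),np.linalg.norm(e).round(4)
T=[g(*p,.04) for p in [(171,70),(358,70),(181,286),(354,286)]]; print(np.round(T,4),"tail end",(T[0]+T[1])/2,"tail front",(T[2]+T[3])/2,an((T[0]+T[1])/2,(T[2]+T[3])/2))
N=[g(*p,.022) for p in [(152,553),(385,552)]]; print("nose",np.mean(N,0),an(*N[::-1]))
print("axis",an((T[0]+T[1])/2,np.mean(N,0)))
W=[g(*p,.022) for p in [(140,264),(396,264)]];print(np.mean(W,0),an(np.mean(W,0),np.mean(N,0)))
```

```text
[[ 0.5277 -0.0877]
 [ 0.4987 -0.0875]
 [ 0.5275 -0.0288]
 [ 0.4988 -0.0286]] tail end [ 0.51322907 -0.08758437] tail front [ 0.51312469 -0.02870596] (np.float64(90.1), np.float64(0.0589))
nose [0.51357322 0.07119728] (np.float64(0.2), np.float64(0.0456))
axis (np.float64(89.88), np.float64(0.1588))
[ 0.51307198 -0.02739033] (np.float64(89.71), np.float64(0.0986))
```

```bash
python3 plan.py .5133 -.048 .06 -90.1 15 .03
```

```text
t 9.4 p [ 0.5144 -0.0555  0.1396] rot [-1.7987e+02 -1.3000e-01 -9.0330e+01] F [ 0.6 -0.   0.5] w 0.0799
rows 3
[[-0.064, 0.011, 0.663], [-0.005, -0.005, -0.01]]
[[-0.063, 0.01, 0.663], [-0.005, -0.005, -0.01]]
[[-0.063, 0.01, 0.663], [-0.005, -0.005, -0.01]]
```

>>> apply_moves(targets=[[[-0.06,0.01,0.66],[0,0,-0.01],80],[[-0.06,0.01,0.66],[0,0,-0.01],80],[[-0.06,0.01,0.55],[0,0,-0.01],80],[[0,0,0],[0,0,0],80]])

```text
time_s: 9.8
tcp_pos: [0.5145, -0.0459, 0.0631]
eef_rot: [-179.7, -0.1, -90.0]
contact_force: [-0.0, -1.2, 0.3]
gripper_width: 0.0802
```

```bash
python3 plan.py .5133 -.048 .026 -90.1 15 .03
```

```text
t 9.8 p [ 0.5145 -0.0459  0.0631] rot [-1.7973e+02 -1.0000e-01 -8.9990e+01] F [-0.  -1.2  0.3] w 0.0802
rows 2
[[0.026, 0.017, 0.464], [-0.017, -0.006, 0.007]]
[[0.026, 0.016, 0.464], [-0.017, -0.006, 0.007]]
```

>>> apply_moves(targets=[[[0.03,0.02,0.46],[-0.02,0,0.01],80],[[0.03,0.02,0.4],[-0.02,0,0.01],70],[[0,0,0.05],[0,0,0],60],[[0,0,0],[0,0,0],50]], squeeze=15)

```text
time_s: 10.2
tcp_pos: [0.515, -0.0461, 0.0282]
eef_rot: [-180.0, -0.1, -89.9]
contact_force: [0.5, 0.6, 0.2]
gripper_width: 0.0619
```

```bash
python3 plan.py .5133 -.048 .026 -90.1 15 .03
```

```text
t 10.2 p [ 0.515  -0.0461  0.0282] rot [-1.7999e+02 -1.3000e-01 -8.9930e+01] F [0.5 0.6 0.2] w 0.0619
rows 1
[[0.047, 0.042, 0.056], [-0.002, -0.016, 0.022]]
```

>>> apply_moves(targets=[[[0.06,0.05,0.06],[0,-0.02,0.02],50],[[0,0,0],[0,0,0],40],[[0,0,0],[0,0,0],25],[[0,0,0],[0,0,0],25],[[0,0,0],[0,0,0],25]], squeeze=15)

```text
time_s: 10.7
tcp_pos: [0.5147, -0.0479, 0.029]
eef_rot: [-179.7, 0.1, -90.1]
contact_force: [0.2, -0.2, -3.0]
gripper_width: 0.0299
```

>>> apply_moves(targets=[[[0,0,0],[0,0,0],25],[[0,0,0],[0,0,0],25]], squeeze=60)

```text
time_s: 10.9
tcp_pos: [0.5146, -0.048, 0.029]
eef_rot: [-179.7, 0.1, -90.1]
contact_force: [1.1, -0.0, -1.2]
gripper_width: 0.0295
```

```bash
python3 plan.py .5085 .03 .05 -90.8 15 .02;  python3 - <<'E'
from h import *; from plant import r
c=wrist(r,"w10")
E
```

```text
t 10.9 p [ 0.5146 -0.048   0.029 ] rot [-1.7971e+02  1.2000e-01 -9.0090e+01] F [ 1.1 -0.  -1.2] w 0.0295
rows 5
[[-0.39, 0.031, -0.105], [-0.007, 0.003, 0.018]]
[[-0.39, 0.032, -0.105], [-0.007, 0.003, 0.018]]
[[-0.39, 0.033, -0.105], [-0.007, 0.003, 0.018]]
[[-0.39, 0.034, -0.105], [-0.007, 0.003, 0.018]]
[[-0.389, 0.035, -0.105], [-0.007, 0.003, 0.018]]
```

View pics/w10.png

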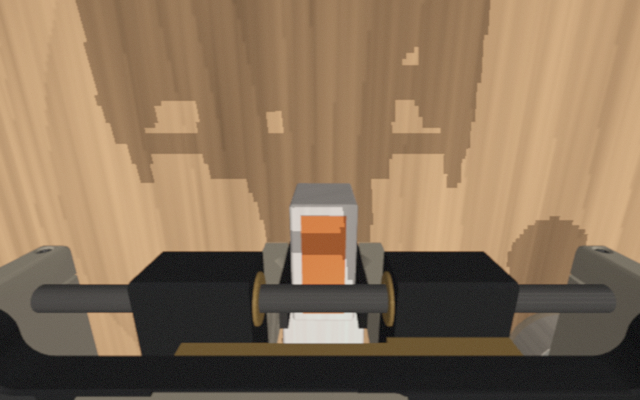

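>>> apply_moves(targets=[[[0,0,-0.25],[0,0,0],25],[[0,0,-0.25],[-0.02,0,0.03],25],[[-0.2,0.03,0],[-0.02,0,0.03],25],[[-0.4,0.03,0],[0,0,0.03],25],[[-0.4,0.03,0],[0,0,0],25]])

```text
time_s: 11.45
tcp_pos: [0.5097, -0.008, 0.0508]
eef_rot: [179.8, 0.1, -91.1]
contact_force: [0.2, -0.4, -4.9]
gripper_width: 0.0297
```

```bash
python3 plan.py .508 .1 .047 -90.8 15 .02;  python3 - <<'E'
from h import *; from plant import r
c=r.capture("scene"); cv2.imwrite("pics/s11.png",cv2.resize(c["img"][120:270,240:460],None,fx=3.6,fy=3.6,interpolation=cv2.INTER_CUBIC))
E
```

```text
t 11.45 p [ 0.5097 -0.008   0.0508] rot [ 1.7978e+02  1.0000e-01 -9.1070e+01] F [ 0.2 -0.4 -4.9] w 0.0297
rows 6
[[-0.45, 0.015, 0.017], [0.005, 0.002, -0.006]]
[[-0.45, 0.015, 0.017], [0.005, 0.002, -0.006]]
[[-0.45, 0.015, 0.016], [0.005, 0.002, -0.006]]
[[-0.45, 0.014, 0.016], [0.005, 0.002, -0.006]]
[[-0.45, 0.014, 0.016], [0.005, 0.002, -0.006]]
[[-0.45, 0.014, 0.016], [0.005, 0.002, -0.006]]
```

View pics/s11.png

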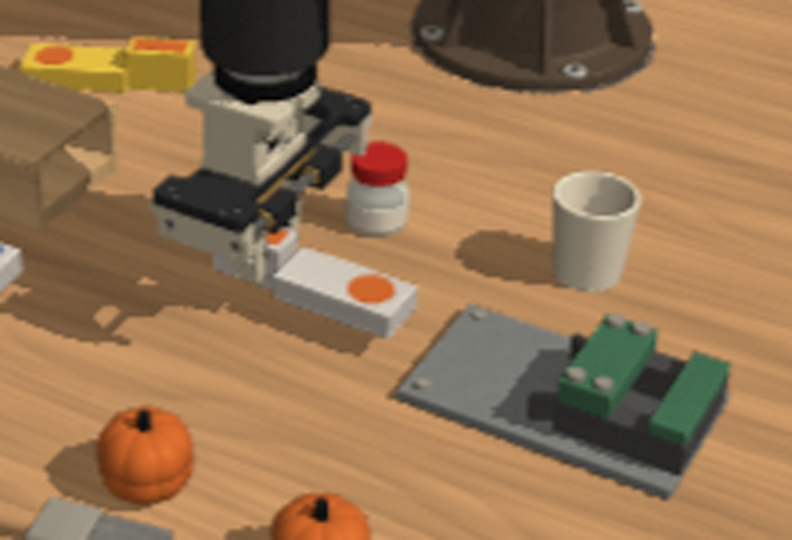

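>>> apply_moves(targets=[[[-0.45,0.02,0],[0,0,-0.01],25],[[-0.45,0.02,0],[0,0,-0.01],25],[[-0.45,0.02,0.02],[0,0,-0.01],25],[[-0.45,0.02,0.02],[0,0,0],25],[[-0.45,0.02,0.02],[0,0,0],25]])

```text
time_s: 12.0
tcp_pos: [0.5057, 0.0876, 0.0499]
eef_rot: [179.8, 0.1, -90.9]
contact_force: [0.2, -0.2, -4.1]
gripper_width: 0.0298
```

```bash
python3 plan.py .508 .1 .041 -90.8 15 .02;  python3 - <<'E'
from h import *; from plant import r
c=r.capture("scene");np.savez("pics/s12.npz",**c); cv2.imwrite("pics/s12.png",cv2.resize(c["img"][150:270,320:460],None,fx=5,fy=5,interpolation=cv2.INTER_CUBIC))
c=wrist(r,"w12")
E
```

```text
t 12.0 p [0.5057 0.0876 0.0499] rot [ 1.7975e+02  1.4000e-01 -9.0910e+01] F [ 0.2 -0.2 -4.1] w 0.0298
rows 1
[[-0.31, -0.053, 0.222], [0.031, 0.018, -0.013]]
```

View pics/s12.png

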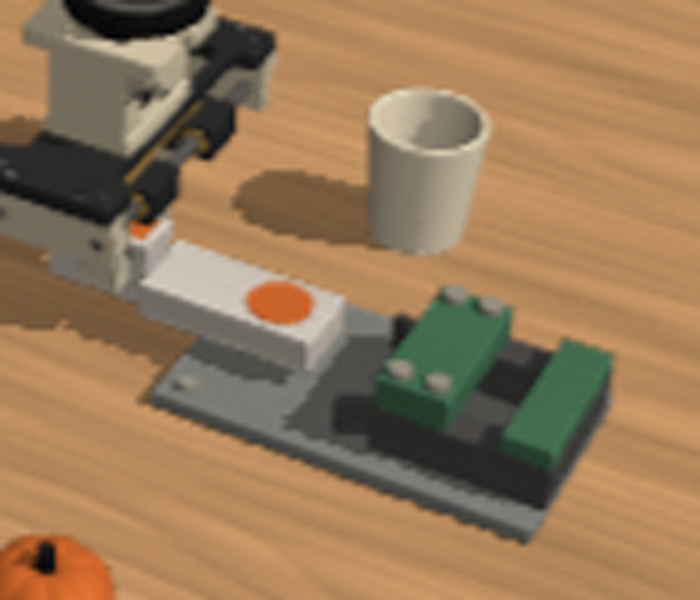

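View pics/w12.png

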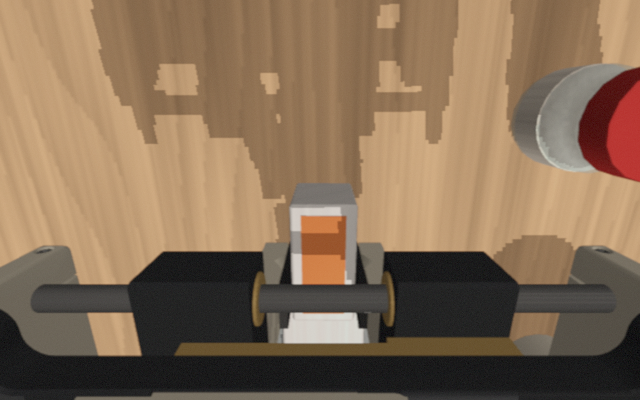

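Run:
```python
from h import *
c=load("pics/s12.npz")
def g(U,V,z): return ray_plane(c,320+(U+.5)/5-.5,150+(V+.5)/5-.5,z)[:2]
n=[g(345,297,.043),g(308,343,.043)];print("nose",np.round(n,4),np.mean(n,0))
b=[g(443,288,.056),g(377,378,.056),g(512,310,.056),g(450,402,.056)];print("beam",np.round(b,4),np.mean(b,0))
l=[g(568,340,.048),g(503,432,.048),g(613,352,.048),g(548,446,.048)];print("lip",np.round(l,4),np.mean(l,0))
```

```text
nose [[0.4828 0.2079]
 [0.5285 0.2067]] [0.50567181 0.20726937]
beam [[0.4663 0.2549]
 [0.5527 0.2534]
 [0.4663 0.2926]
 [0.5521 0.2917]] [0.50934506 0.2731495 ]
lip [[0.4655 0.3236]
 [0.5512 0.3198]
 [0.4636 0.3467]
 [0.5502 0.3424]] [0.5076501  0.33310626]
```

>>> apply_moves(targets=[[[0,-0.08,0.12],[0.02,0,0],25],[[0,0,0.1],[0.01,0,0],25],[[0,0,0],[0,0,0],25]])

```text
time_s: 12.4
tcp_pos: [0.5091, 0.0885, 0.0405]
eef_rot: [-180.0, 0.2, -90.8]
contact_force: [-0.0, -0.4, -5.0]
gripper_width: 0.0296
```

```bash
python3 plan.py .509 .2 .0405 -90.8 15 .02
```

```text
t 12.4 p [0.5091 0.0885 0.0405] rot [-1.7998e+02  1.6000e-01 -9.0770e+01] F [-0.  -0.4 -5. ] w 0.0296
rows 6
[[-0.465, 0.006, 0.001], [-0.0, 0.003, 0.001]]
[[-0.465, 0.006, 0.001], [-0.0, 0.003, 0.001]]
[[-0.465, 0.007, 0.001], [-0.0, 0.003, 0.001]]
[[-0.465, 0.007, 0.001], [-0.0, 0.003, 0.001]]
[[-0.465, 0.007, 0.001], [-0.0, 0.003, 0.001]]
[[-0.465, 0.007, 0.0], [-0.0, 0.003, 0.001]]
```

>>> apply_moves(targets=[[[-0.3,0,0],[0,0,0],25],[[-0.3,0,0],[0,0,0],25],[[-0.25,0,0],[0,0,0],25]])

```text
time_s: 12.7
tcp_pos: [0.5091, 0.1221, 0.0402]
eef_rot: [179.9, 0.1, -91.0]
contact_force: [0.1, -0.6, -4.3]
gripper_width: 0.0293
```

```bash
python3 plan.py .5095 .2 .0395 -90.8 15 .02;  python3 - <<'E'
from h import *; from plant import r
c=r.capture("scene");np.savez("pics/s13.npz",**c); cv2.imwrite("pics/s13.png",cv2.resize(c["img"][180:260,350:450],None,fx=7,fy=7,interpolation=cv2.INTER_CUBIC))
E
```

```text
t 12.7 p [0.5091 0.1221 0.0402] rot [ 1.7994e+02  1.1000e-01 -9.0990e+01] F [ 0.1 -0.6 -4.3] w 0.0293
rows 4
[[-0.487, 0.006, 0.005], [0.002, 0.003, -0.006]]
[[-0.487, 0.006, 0.005], [0.002, 0.003, -0.006]]
[[-0.487, 0.005, 0.005], [0.002, 0.003, -0.006]]
[[-0.487, 0.005, 0.004], [0.002, 0.003, -0.006]]
```

View pics/s13.png

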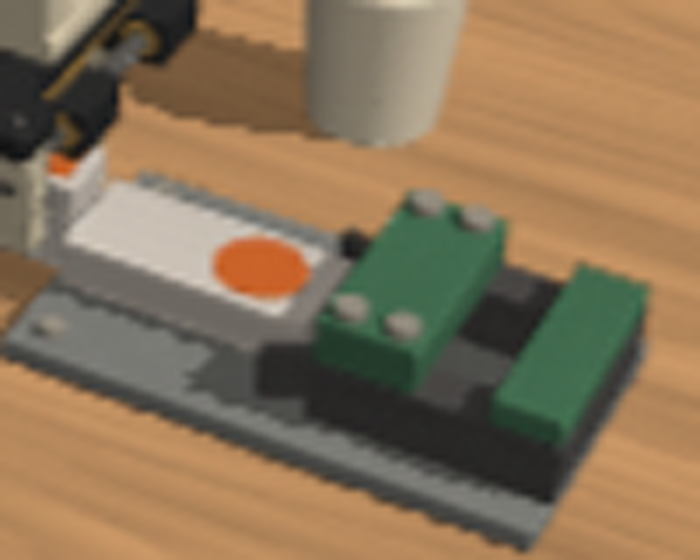

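>>> apply_moves(targets=[[[-0.25,0,0],[0,0,-0.01],25],[[-0.25,0,0],[0,0,-0.01],25]])

```text
time_s: 12.95
tcp_pos: [0.5099, 0.145, 0.0404]
eef_rot: [180.0, 0.1, -90.8]
contact_force: [0.0, 0.5, -4.0]
gripper_width: 0.0297
```

>>> apply_moves(targets=[[[-0.25,0,0],[0,0,0],25],[[-0.25,0,0],[0,0,0],25]])

```text
time_s: 13.15
tcp_pos: [0.5102, 0.1672, 0.0406]
eef_rot: [180.0, 0.1, -90.7]
contact_force: [0.7, -0.3, -4.6]
gripper_width: 0.0295
```

>>> apply_moves(targets=[[[-0.25,0,0.01],[0,0,0],25],[[-0.25,0,0.01],[0,0,0],25]])

```text
time_s: 13.35
tcp_pos: [0.5104, 0.1893, 0.0398]
eef_rot: [-180.0, 0.2, -90.7]
contact_force: [-0.3, -0.8, -3.9]
gripper_width: 0.0301
```

>>> apply_moves(targets=[[[-0.15,0,0.01],[0,0,0],25]])

```text
time_s: 13.45
tcp_pos: [0.5106, 0.1966, 0.0394]
eef_rot: [-180.0, 0.2, -90.7]
contact_force: [-0.1, 0.5, -4.6]
gripper_width: 0.0296
```

```bash
python3 plan.py .5095 .2075 .0395 -90.8 15 .02;  python3 - <<'E'
from h import *; from plant import r
c=r.capture("scene");np.savez("pics/s14.npz",**c); cv2.imwrite("pics/s14.png",cv2.resize(c["img"][180:260,350:450],None,fx=7,fy=7,interpolation=cv2.INTER_CUBIC))
E
```

```text
t 13.45 p [0.5106 0.1966 0.0394] rot [-1.7998e+02  1.7000e-01 -9.0680e+01] F [-0.1  0.5 -4.6] w 0.0296
rows 1
[[-0.273, 0.031, -0.001], [-0.002, 0.021, 0.015]]
```

View pics/s14.png

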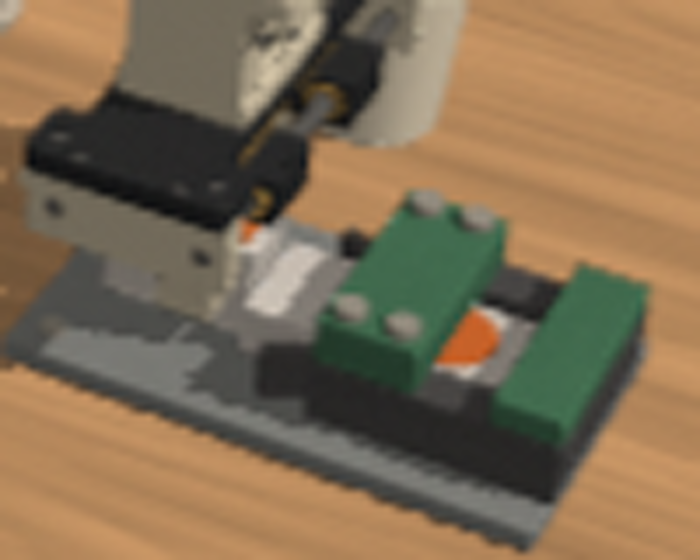

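>>> apply_moves(targets=[[[0,0,0],[0,0,0],32],[[0,0,0],[0,0,0],34],[[0,0,0],[0,0,0],34]], squeeze=8)

```text
time_s: 13.8
tcp_pos: [0.5118, 0.1979, 0.0404]
eef_rot: [-179.8, 0.2, -90.6]
contact_force: [-0.8, -0.6, 0.3]
gripper_width: 0.0342
```

>>> apply_moves(targets=[[[0,0,0],[0,0,0],25],[[0,0,0],[0,0,0],25],[[0,0,0],[0,0,0],25]], squeeze=12)

```text
time_s: 14.1
tcp_pos: [0.5118, 0.1974, 0.0407]
eef_rot: [-179.8, 0.3, -90.7]
contact_force: [-0.7, 1.8, -2.2]
gripper_width: 0.03
```

>>> apply_moves(targets=[[[-0.15,0.03,0],[0,-0.03,0],25]])

```text
time_s: 14.2
tcp_pos: [0.5105, 0.2025, 0.0406]
eef_rot: [-179.9, 0.5, -90.7]
contact_force: [-0.2, -2.6, -0.2]
gripper_width: 0.0299
```

>>> apply_moves(targets=[[[-0.12,0,0],[0,0,0],25]])

```text
time_s: 14.3
tcp_pos: [0.5102, 0.2072, 0.0406]
eef_rot: [-179.9, 0.4, -90.8]
contact_force: [0.0, -3.2, -1.1]
gripper_width: 0.0301
```

>>> apply_moves(targets=[[[-0.1,0,0],[0,0,0],25]])

```text
time_s: 14.4
tcp_pos: [0.5093, 0.2091, 0.0405]
eef_rot: [180.0, 0.2, -90.7]
contact_force: [5.4, -17.9, 3.1]
gripper_width: 0.0299
```

>>> apply_moves(targets=[[[-0.08,0,0],[0,0,0],25]])

```text
time_s: 14.5
tcp_pos: [0.5089, 0.2098, 0.0404]
eef_rot: [179.8, -0.1, -90.7]
contact_force: [5.1, -16.3, 3.5]
gripper_width: 0.0296
```

>>> apply_moves(targets=[[[0,0,0],[0,0,0],34],[[0,0,0],[0,0,0],42],[[0,0,0],[0,0,0],42],[[0,0,-0.1],[0,0,0],46],[[0,0,-0.4],[0,0,0],46]])

```text
time_s: 15.0
tcp_pos: [0.5087, 0.2109, 0.0596]
eef_rot: [179.8, -0.1, -90.7]
contact_force: [0.4, -0.6, -0.2]
gripper_width: 0.0456
```

>>> apply_moves(targets=[[[0,0,-0.7],[0,0,0],46],[[0,0,-0.7],[0,0,0],46],[[0.4,0,-0.7],[0,0,0],46],[[0.7,0,-0.6],[0,0,0],46],[[0.7,0,-0.6],[0,0,0],46]])

```text
time_s: 15.5
tcp_pos: [0.5081, 0.1412, 0.1968]
eef_rot: [179.7, -0.1, -90.4]
contact_force: [1.3, 0.2, 0.0]
gripper_width: 0.046
```

```bash
python3 plan.py .5095 .2075 .0395 -90.8 1 .02;  python3 - <<'E'
from h import *; from plant import r
c=wrist(r,"w15")
c=r.capture("scene");np.savez("pics/s15.npz",**c); cv2.imwrite("pics/s15.png",cv2.resize(c["img"][180:260,350:450],None,fx=7,fy=7,interpolation=cv2.INTER_CUBIC))
E
```

```text
t 15.5 p [0.5081 0.1412 0.1968] rot [ 1.7975e+02 -9.0000e-02 -9.0390e+01] F [1.3 0.2 0. ] w 0.046
rows 9
[[-0.185, -0.005, 0.437], [0.004, -0.001, 0.006]]
```

View pics/s15.png

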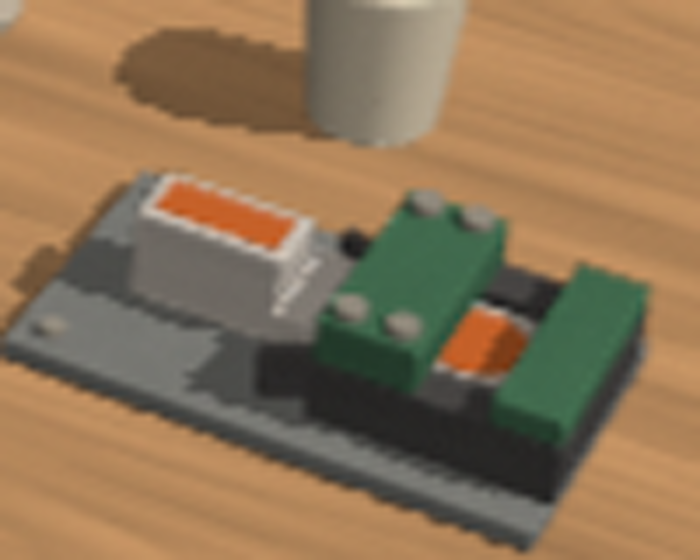

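View pics/w15.png

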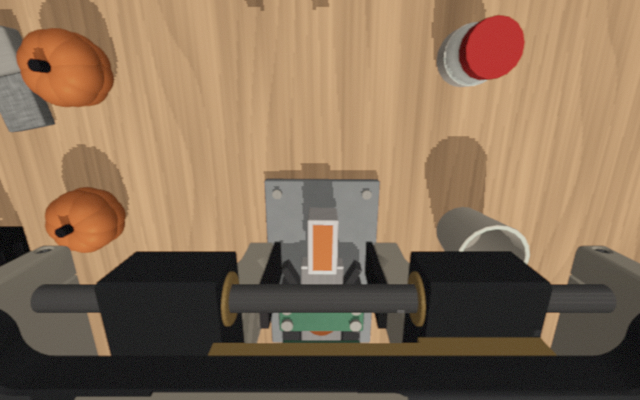

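Run:
```python
from h import *
c=load("pics/w15.npz"); cv2.imwrite("pics/w15c.png",cv2.resize(c["img"][170:345,255:390],None,fx=5,fy=3.4,interpolation=cv2.INTER_CUBIC))
```

```text
(no output)
```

View pics/w15c.png

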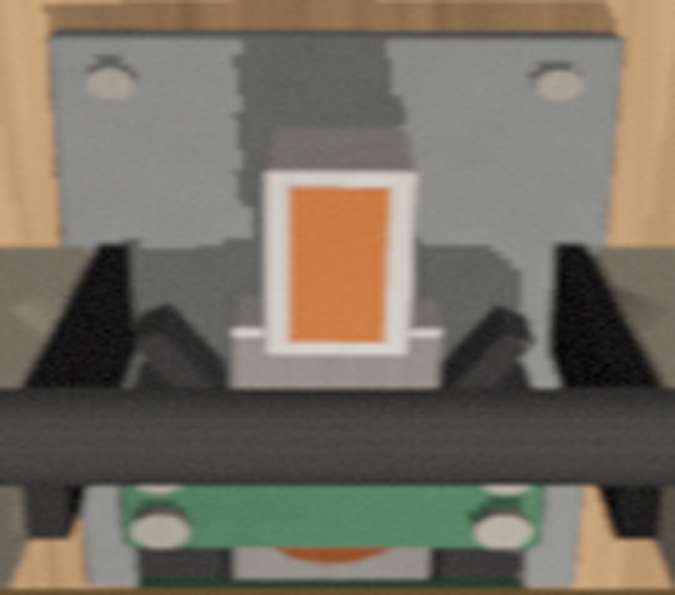

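Run:
```python
from h import *
def an(a,b): e=b-a; return np.degrees(np.arctan2(e[1],e[0])).round(2),np.linalg.norm(e).round(4)
c=load("pics/w15.npz")
def g(U,V,z): return ray_plane(c,255+(U+.5)/5-.5,170+(V+.5)/3.4-.5,z)[:2]
d=[g(50,33,.01),g(620,37,.01)]; t=[g(265,172,.05),g(418,174,.05)]; tb=[g(273,128,.01),g(408,128,.01)]; f=[g(268,354,.05),g(405,354,.05)]
h=[g(232,331,.032),g(443,331,.032)]; bf=[g(125,548,.056),g(541,546,.056)]
for n,p in dict(deck=d,tailtop=t,tailbase=tb,tailfront=f,headback=h,beamfar=bf).items(): print(n,np.round(p,4),np.mean(p,0).round(4))
m=lambda p:np.mean(p,0)
print("tail holder x (expect -75):",-105+1e3*(m(t)-m(d))[1],-105+1e3*(m(tb)-m(d))[1],"headback(-15)",-105+1e3*(m(h)-m(d))[1],"tailfront(-15)",-105+1e3*(m(f)-m(d))[1], "axis",an(m(t),m(f)))
c=load("pics/s15.npz")
g=lambda U,V,z: ray_plane(c,350+(U+.5)/7-.5,180+(V+.5)/7-.5,z)[:2]
t=[g(160,175,.05),g(134,213,.05)];b=[g(410,190,.056),g(316,334,.056)];l=[g(580,263,.048),g(493,396,.048)]
print(np.round(t,4),m(t),m(b),m(l)); print("tail rel beam front x=10:",10+1e3*(m(t)-m(b))[1],"rel lip 77:",77+1e3*(m(t)-m(l))[1])
```

```text
deck [[0.5675 0.1359]
 [0.4464 0.1382]] [0.5069 0.1371]
tailtop [[0.5209 0.1676]
 [0.4912 0.1685]] [0.506 0.168]
tailbase [[0.5208 0.1675]
 [0.4913 0.1678]] [0.5061 0.1677]
tailfront [[0.5215 0.2261]
 [0.4934 0.2264]] [0.5075 0.2263]
headback [[0.5301 0.2282]
 [0.4844 0.2287]] [0.5072 0.2284]
beamfar [[0.5532 0.2911]
 [0.4643 0.2913]] [0.5087 0.2912]
tail holder x (expect -75): -74.03830462323072 -74.40161335895883 headback(-15) -13.631220353713857 tailfront(-15) -15.79405675917424 axis (np.float64(88.59), np.float64(0.0583))
[[0.4951 0.1661]
 [0.5215 0.1675]] [0.50830936 0.16684206] [0.51253589 0.25495459] [0.50835505 0.32038866]
tail rel beam front x=10: -78.11252572299394 rel lip 77: -76.54659719235781
```

>>> apply_moves(targets=[[[0.8,0,-0.3],[0,0,0],46],[[0.9,0,0],[0,0,0],46],[[0.9,0,0],[0,0,0],46],[[0.9,0,0],[0,0,0],46],[[0.9,0,0],[0,0,0],46]])

```text
time_s: 16.1
tcp_pos: [0.5092, -0.036, 0.2137]
eef_rot: [-179.6, 0.3, -90.1]
contact_force: [0.6, 0.4, -0.5]
gripper_width: 0.0459
```

>>> apply_moves(targets=[[[0.9,0,0],[0,0,0],46],[[0.9,0,0],[0,0,0],46],[[0.9,0,0],[0,0,0],46],[[0,0,0],[0,0,0],46]])

```text
time_s: 16.5
tcp_pos: [0.5085, -0.1496, 0.2132]
eef_rot: [-179.6, 0.3, -90.2]
contact_force: [0.2, -0.2, -0.1]
gripper_width: 0.0462
```

Run:
```python
from h import *; from plant import r
c=r.capture("top");np.savez("pics/t16.npz",**c); cv2.imwrite("pics/t16.png",c["img"])
cv2.imwrite("pics/t16c.png",cv2.resize(c["img"][195:250,205:300],None,fx=8,fy=8,interpolation=cv2.INTER_CUBIC))
print(r.get_state()["time_s"])
```

```text
16.55
```

View pics/t16c.png

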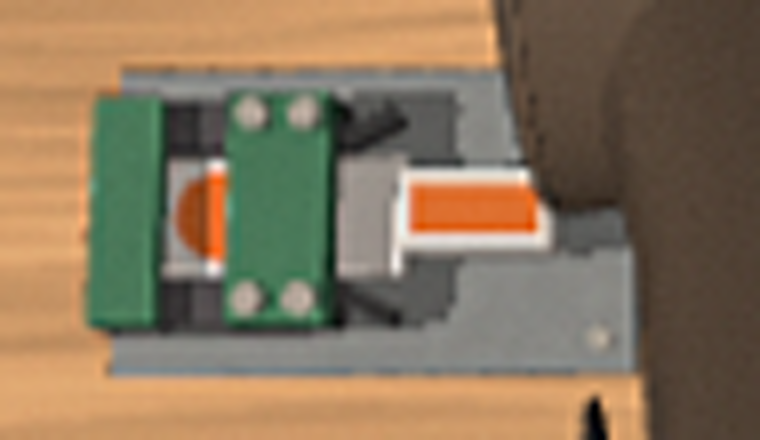

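View pics/t16.png

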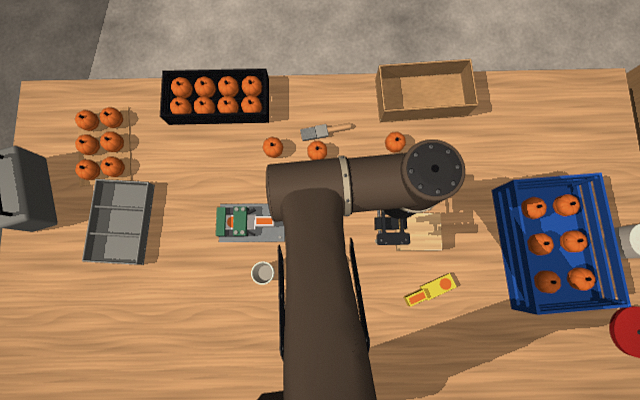

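Run:
```python
from h import *
c=load("pics/t16.npz")
g=lambda U,V,z: ray_plane(c,205+(U+.5)/8-.5,195+(V+.5)/8-.5,z)[:2]
E=g(635,290,.01);t=g(551,208,.05);tf=g(402,208,.05);hb=g(406,262,.032);df=g(175,216,.032);b=g(333,210,.056);bl=g(226,210,.056);l=g(162,210,.048)
for n,p in dict(deck_m105=E,tail_m75=t,tailfront_m15=tf,headback_m15=hb,discfront_74=df,beam10=b,beam50=bl,lip77=l).items(): print(n,p.round(4),round(-105+1e3*(p-E)[1],1))
print("die y edges",g(475,168,.05),g(475,250,.05),"head",g(370,155,.032),g(370,274,.032),"rails",g(195,158,.036),g(195,276,.036))
```

```text
deck_m105 [0.4791 0.1396] -105.0
tail_m75 [0.5075 0.168 ] -76.6
tailfront_m15 [0.5087 0.2257] -18.9
headback_m15 [0.4898 0.2271] -17.5
discfront_74 [0.5099 0.3181] 73.6
beam10 [0.5077 0.2512] 6.6
beam50 [0.5086 0.2924] 47.8
lip77 [0.5102 0.3191] 74.5
die y edges [0.52376232 0.19749441] [0.49177479 0.19732951] head [0.53248184 0.24173586] [0.48534269 0.24120171] rails [0.53218236 0.30977494] [0.48560141 0.30876772]
```

Run:
```python
from h import *; from plant import r
c=r.capture("scene"); cv2.imwrite("pics/s17.png",c["img"])
a=load("pics/scene0.npz")["img"]; d=cv2.absdiff(a,c["img"]).max(2)
cv2.imwrite("pics/d17.png",d)
s=r.get_state(); print(s["time_s"],s["contact_force"],s["tcp_pos"])
```

```text
16.6 [-0.31537514 -0.15894926 -0.14396914] [ 0.50868888 -0.1473299   0.21318902]
```

View pics/s17.png

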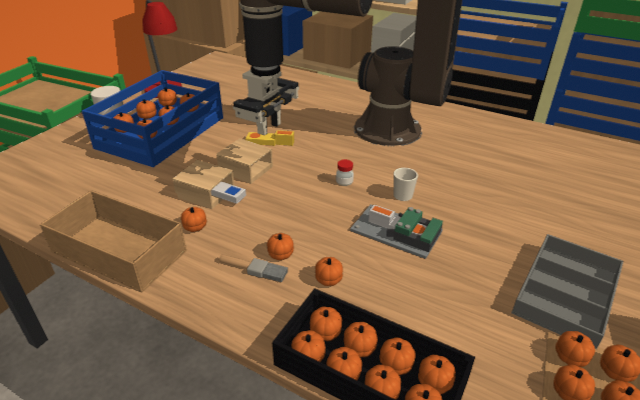

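View pics/d17.png

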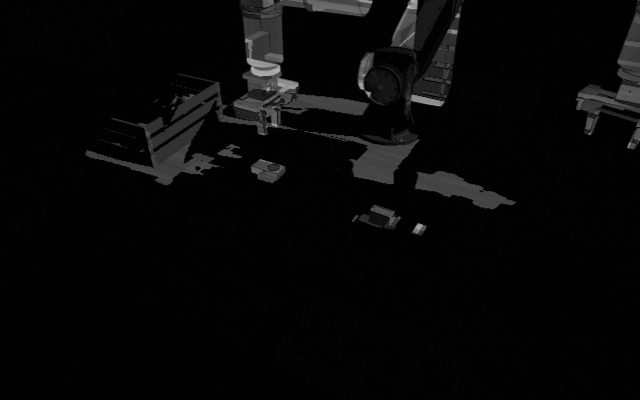

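The difference picture shows changes only at the arm, its shadow, the empty rack at (265,170) and the die in the holder at (380,217). No bystander moved and nothing touches the arm, so I'm handing in.

```bash
python3 -c "
from plant import r
print(r.close_job())"
```

```text
the job is handed in; nothing more can be done
None
```

The orange-marked die is in the holder, nose against the end stop and let go of. I handed the job in at about 16.6 s of the 56 s; no verdict came back.

I drew the die out by its nose, laid it flat on the bench and let go (finger force about 0 N). I then took it by the tail and slid it under the beam. Resistance rose to about 17 N where the end stop was expected, and I released it there.

- **Fit:** The wrist camera puts the tail end at holder x -74.0 to -74.4 mm, against a nominal -75 mm. The die is centred between the rails to about 1 mm and in line with the holder to about 1°.
- **Disagreements:** The scene and top cameras put the tail end 1.5 to 3 mm further out when measured from single edges (-76.5 to -78 mm). Corrected by the top camera's own beam and lip offsets, its reading agrees with the die being home. All of these readings are inside the 4 mm allowance.
- **Bystanders:** A before-and-after difference of the scene picture shows no change at the blue-marked die, the yellow look-alike or any bystander. The arm stood clear with about 0 N on the tool.
- **One rough moment:** While I was laying the die on the bench, the wrist force spiked briefly to about 100 N (limit 120 N).

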